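# Put the cakes away in the sliding-cover snack box after tea

## Robot

A 6-joint arm with a two-finger parallel gripper is mounted at the origin on the work surface. World frame = base frame: x ahead of the robot, y to its left, z up, the work surface at z = 0. Lengths are in mm, angles in rad, forces in N, time in s.
With the tool pointing down it reaches from about 400 to 825 mm from the base axis. Payload 7 kg.
Tool frame: the origin (TCP) lies midway between the tips of the shut fingers; the grasp point (between the pads) lies 19 mm behind it (env.grip_depth is the z of the grasp point in the tool frame, in mm); z points along the fingers, x is the direction in which the jaws open and shut, and the axes are right-handed (so a half turn about z gives the same grasp; the last joint's range is limited). The gripper opens to 88 mm and grips with 3 to 60 N. Pads are 19 mm wide; open, the fingers measure 130 mm over their backs; the gripper's body (78 mm by 193 mm) begins 47 mm behind the grasp point.
Start: joints at [1.623, 0.359, 0.012, 0, -1.224, -0.288], TCP at [157.705, 656.296, 192.061] pointing down, gripper open.
Joint ranges: [-3.07, 3.07], [-1.43, 2.12], [-1.02, 1.25], [-3.03, 1.67], [-3.05, -0], [-3.03, 3.03]. Speed limits (rad/s): [2.39, 2.39, 3.01, 3.14, 3.14, 3.14].

## Interface

Orientations are given as a unit quaternion [x, y, z, w].
In Python, from station import env gives the robot as it stands. The module is installed in compiled form; this text tells all that it offers.
- The arm moves only by the shell command python3 -m jog 'ROWS' [OPENING] [FORCE]. ROWS is JSON, a list of rows, each a list of 2 entries, a list of its own where there are three numbers: the shift along the tool's x, y, z in mm, then the turn about the tool's z in rad. A call has exactly 8 rows; each row is the pose to reach, as a shift and turn from the pose commanded when the call began, along the tool's axes at that moment; what a row does not reach only later rows make up. A row lasts 1/10 s, in which the tool goes at most 50 mm and 8.59 degrees, less where a joint would pass 70% of its speed; a pose out of reach is approached as far as the arm can. A call with a gripper value outside its range is refused whole. OPENING is the opening, from 0 (shut) to 1 (fully open), set as the call begins (- or left out, the last holds). The fingers move at their own pace and stop on an object; FORCE is the grip in N (left out, the last holds). Time passes only in rows, so rows that repeat a pose let the fingers close, or fill a call up. It gives the time, the measured TCP pose, the force and the opening at its end, in the units of the state.
- env.state(): the state, without advancing time (a new reading comes with each control period).
- env.snapshot(name): name is "side" or "top" or "wrist"; returns the picture (384x512x3 uint8, red, green, blue); there is no depth.
- env.get_calibration(name): a dict with "fx", "fy", "cx", "cy" (pixels), "T" (4x4, takes a point from camera to world coordinates). Camera axes: x right, y up, looking along -z (the intrinsics and any distortion apply to the point x, -y, -z); pixel columns grow to the right and rows downward; lengths in mm; the calibration is good to about 2 mm. The wrist camera is an equidistant fisheye: a pixel r from the principal point sees the ray r / f radians off the axis. A picture is of the moment at which its call begins: read the wrist's pose just before it. get_calibration takes no time and is no camera call; for the wrist camera it gives the pose at the moment of the call.
- env.sign_off(): hands the job in, once; it reports no verdict.
The state is a dict: "t": time; "joint_pos": joint angles; "dq": joint speeds; "joint_efforts": joint torques, N m; "eef_pos": TCP position; "orientation": TCP orientation; "contact_force": force on the tool from outside, world axes, zero at the start; "moment": the same for the moment, N m; "grip_width": finger opening in mm.
Only numpy, scipy, OpenCV 4.12 (cv2) and the standard library are available. Lean on these libraries where they do the work, as an engineer would, in place of code of your own. Each camera call takes 0.05 s, during which the arm holds its last target.

## Task

Tea is over: slide back the cover of the snack box, put every wrapped cake from the basket inside and slide the cover fully shut so the ants cannot get in. Stand the cup that was left on the cover upright on the turntable beside the other three; leave the tin in the basket and the other cups standing on the turntable, and do not disturb the glass jar or the white wrench.

Things in the scene. Friction and masses are not known exactly. Their poses are not given: they have to be found in the camera images.
- snack_box: dark red snack box, fixed to the worktop, 210 (x) x 188 (y) x 57 (z) mm outside; origin at the centre of its underside. Inside it measures 198 (x) x 176 (y) mm, floor at 5 mm height, side walls 6 mm thick with their tops at 57 mm; 43 mm of room between the floor and the cover, so packs fit in one layer only, any side down but not on end. Its four packs fit in two rows of two
- box_cover (a joint): how far the box's cover is slid back, in m: 0 fully shut, 0.18 fully back (end stops at both). It slides along the box's +x (away from the robot) in grooves, stays where it is left and needs about 2 N. Its flat top lies 53 mm above the worktop, its underside 48 mm; at 0.18 its leading edge stands at x = +0.083 m of the box, so the box is open from -0.099 to +0.083, and its tail overhangs the far end
- cover_grip (a point): top centre of the cream ridge on the cover, near its edge nearest the robot: 80 mm long across (box y), 12 mm thick (box x), standing 18 mm above the cover, its top 71 mm above the worktop; moves with the cover, at x = -0.073 m of the box when shut. It can be pinched from above or pushed
- basket: round green plastic basket with sloping sides, fixed, 42 mm high; origin at the centre of its underside, on its axis. Flat floor at 5 mm height, 114 mm in radius; the inner side slopes outwards from there (about 41 degrees from upright) to a radius of 151 mm at the rim, 155 mm outside. Packs and tin stand in a ring round its empty middle. It stands to one side of the snack box, the turntable to the other
- turntable: foot of the cream plastic turntable, fixed; origin at the centre of its underside, on its axis. The round plate above turns freely, with a little friction, is 260 mm across and flat, its top 27 mm above the worktop. Three cups stand on it at 85 mm from the axis, at quarter turns; the fourth quarter is free
- cake1: wrapped cake pack, a yellow block with a red band round its middle, 64 (its x) x 36 (y) x 34 (z) mm, about 90 g; origin at the centre of its underside. Two to four of the four packs are present, lying flat in the basket at the start
- cake2: another wrapped cake pack, a yellow block with a red band round its middle, 64 (its x) x 36 (y) x 34 (z) mm, about 90 g; origin at the centre of its underside. Two to four of the four packs are present, lying flat in the basket at the start
- cake3: another wrapped cake pack, a yellow block with a red band round its middle, 64 (its x) x 36 (y) x 34 (z) mm, about 90 g; origin at the centre of its underside. Two to four of the four packs are present, lying flat in the basket at the start
- cake4: another wrapped cake pack, a yellow block with a red band round its middle, 64 (its x) x 36 (y) x 34 (z) mm, about 90 g; origin at the centre of its underside. Two to four of the four packs are present, lying flat in the basket at the start
- stray_cup: the cup left standing on the snack box's cover: jade green melamine cup, open at the top, 66 mm high, 50 mm across at the foot, 58 mm at 30 mm height and 62 mm at the rim, wall 3.5 mm, about 90 g; origin at the centre of its underside, z up
- cup_a: cup standing on the turntable: jade green melamine cup, open at the top, 66 mm high, 50 mm across at the foot, 58 mm at 30 mm height and 62 mm at the rim, wall 3.5 mm, about 90 g; origin at the centre of its underside, z up
- cup_b: cup standing on the turntable: jade green melamine cup, open at the top, 66 mm high, 50 mm across at the foot, 58 mm at 30 mm height and 62 mm at the rim, wall 3.5 mm, about 90 g; origin at the centre of its underside, z up
- cup_c: cup standing on the turntable: jade green melamine cup, open at the top, 66 mm high, 50 mm across at the foot, 58 mm at 30 mm height and 62 mm at the rim, wall 3.5 mm, about 90 g; origin at the centre of its underside, z up
- tin: round tin, aluminium with a blue band, 62 mm across, 34 mm high, 160 g, standing in the basket among the packs; origin at the centre of its underside
- jar: small glass jar with a steel lid, 68 mm across, 85 mm high; origin at the centre of its underside
- wrench: white plastic filter housing wrench lying flat, a ring 112 mm across with a handle to its -x, 245 mm long in all, 14 mm thick; origin under the centre of the ring
Things that resemble listed ones, but are neither listed nor needed, are in the scene too. Leave any pink or purple look-alike of the cake1 alone.

How it is judged (in metres and radians):
On the way, in this order (a step that is already met when the one before it is completed fails the run):
1. the cover is slid back at least 80 mm (value of joint box_cover above 0.08 m), for 0.2 s.
2. every cake pack present is inside the box (x of cake1 in the frame of snack_box between -0.09 and 0.09 m and y of cake1 in the frame of snack_box between -0.08 and 0.08 m and z of cake1 in the frame of snack_box between -0.005 and 0.042 m and x of cake2 in the frame of snack_box between -0.09 and 0.09 m and y of cake2 in the frame of snack_box between -0.08 and 0.08 m and z of cake2 in the frame of snack_box between -0.005 and 0.042 m and x of cake3 in the frame of snack_box between -0.09 and 0.09 m and y of cake3 in the frame of snack_box between -0.08 and 0.08 m and z of cake3 in the frame of snack_box between -0.005 and 0.042 m and x of cake4 in the frame of snack_box between -0.09 and 0.09 m and y of cake4 in the frame of snack_box between -0.08 and 0.08 m and z of cake4 in the frame of snack_box between -0.005 and 0.042 m), for 0.2 s.
3. the cover is fully shut over them (all of step 2 and value of joint box_cover below 0.004 m), for 0.2 s.
At the end, for the whole second after the job is handed in: The cover is shut to within 4 mm; every pack present lies inside the box under it; all four cups stand upright (within 7 degrees) on the turntable's plate with their centres within 115 mm of its axis; the tin is still in the basket; the cups are at rest (all of step 3 and horizontal distance between each of cup_a, cup_b, cup_c, stray_cup and turntable below 0.115 m and height (world z) of cup_a between 0.02 and 0.034 m and angle between each of cup_a, cup_b, cup_c, stray_cup's own z axis and vertical below 0.12 rad and linear speed of each of cup_a, cup_b, cup_c, stray_cup below 0.03 m/s and height (world z) of cup_b between 0.02 and 0.034 m and height (world z) of cup_c between 0.02 and 0.034 m and height (world z) of stray_cup between 0.02 and 0.034 m and horizontal distance between tin and basket below 0.14 m and z of tin in the frame of basket below 0.045 m); the robot touches nothing.
It fails at once if the glass jar is shifted by more than 30 mm (distance of jar from where it was at the start of the episode above 0.03 m).
It fails at once if the white wrench is shifted by more than 30 mm (distance of wrench from where it was at the start of the episode above 0.03 m).
It fails at once if the tin is taken out of the basket (not (horizontal distance between tin and basket below 0.15 m and z of tin in the frame of basket below 0.09 m)).
Of cake1, cake2, cake3, cake4 only 2 to 4 are there at a start; the rules pass over those that are not, and their reading is None.
At some moment in a run one of cake1, cake2, cake3, cake4 may be knocked a few centimetres aside while the robot is not near it.
Once in a run the grip may slacken for a moment while it holds something.
It also fails if it takes over 210 s, if anything falls off the work surface, if the arm or the gripper's body presses on something with over 40 N, if the wrist force passes 120 N, or if a joint passes its speed limit or range.

## Working session

There is one attempt and no reset: what is moved stays moved. The work goes in short steps, Python scripts to look and compute and a shell command to move; the robot and the scene stay as the last step left them, time stands still between calls to the robot, and variables do not carry over. Pictures are saved under pics/ and viewed, and the job is handed in when it is done.

```bash
mkdir -p pics
python3 - <<'E'
from station import env
import cv2
s=env.state(); print(s['t'],s['eef_pos'],s['orientation'],s['grip_width'],env.grip_depth)
for n in ("side","top","wrist"):
    c=env.get_calibration(n); print(n,{k:(v if k!='T' else [[round(float(x),3) for x in r] for r in v]) for k,v in c.items()})
    im=env.snapshot(n); cv2.imwrite(f"pics/{n}0.png",im[:,:,::-1])
E
```

```text
0.0 [157.57876358 655.78254621 191.12618165] [-6.18988389e-01  7.85399693e-01 -5.71390042e-04 -6.08430654e-04] 87.30949130532828 -18.8
side {'fx': 433.90733183520285, 'fy': 433.90733183520285, 'cx': 256.0808021951156, 'cy': 198.44136961983665, 'T': [[0.976, 0.144, -0.16, 251.685], [-0.215, 0.713, -0.667, -1060.607], [0.018, 0.686, 0.727, 1091.658], [0.0, 0.0, 0.0, 1.0]]}
top {'fx': 456.8720431703318, 'fy': 456.8720431703318, 'cx': 253.41191295797233, 'cy': 186.11896634216393, 'T': [[0.018, 0.997, -0.076, 349.467], [-1.0, 0.019, 0.012, -105.052], [0.014, 0.076, 0.997, 1620.462], [0.0, 0.0, 0.0, 1.0]]}
wrist {'fx': 297.3186396354542, 'fy': 297.3186396354542, 'cx': 256.7480230135937, 'cy': 183.21128680610303, 'T': [[-0.234, 0.935, 0.267, 228.977], [-0.972, -0.225, -0.062, 638.598], [0.002, -0.274, 0.962, 383.537], [0.0, 0.0, 0.0, 1.0]]}
```

View pics/side0.png

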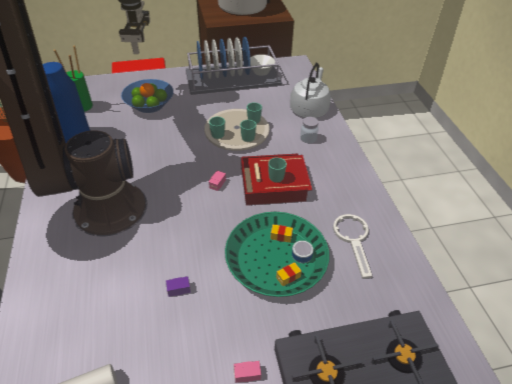

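View pics/top0.png

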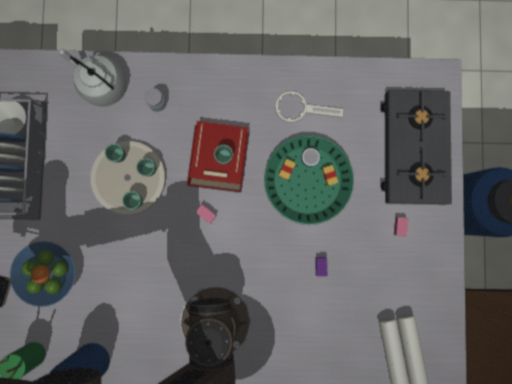

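View pics/wrist0.png

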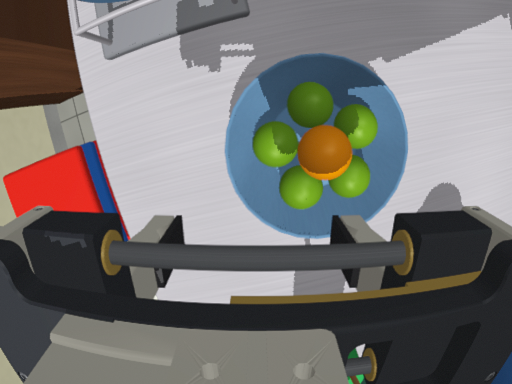

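Two yellow packs lie in the basket, at about (288,169) and (331,175) in the top view, with the tin at (311,157). The stray cup stands on the cover at (224,154). I'll enlarge this to measure it.

```bash
cat > h.py <<'E'
import numpy as np, cv2
from station import env
def ray(n,u,v,c=None):
    c=c or env.get_calibration(n); T=np.array(c['T'])
    x=(u-c['cx'])/c['fx']; y=(v-c['cy'])/c['fy']
    if n=='wrist':
        r=np.hypot(x,y); k=np.sin(r)/r if r>1e-9 else 1
        d=np.array([x*k,-y*k,-np.cos(r)])
    else: d=np.array([x,-y,-1.])
    return T[:3,3],T[:3,:3]@d
def px(n,u,v,z,c=None):
    o,d=ray(n,u,v,c); return (o+d*(z-o[2])/d[2]).round(1)
def proj(n,p,c=None):
    c=c or env.get_calibration(n);T=np.array(c['T']); q=T[:3,:3].T@(np.array(p,float)-T[:3,3]); q=[q[0],-q[1],-q[2]]
    if n=='wrist':
        h=np.hypot(q[0],q[1]); a=np.arctan2(h,q[2]); m=a/h
        return c['cx']+c['fx']*q[0]*m, c['cy']+c['fy']*q[1]*m
    return c['cx']+c['fx']*q[0]/q[2], c['cy']+c['fy']*q[1]/q[2]
def snap(n,name,box=None,s=1):
    im=env.snapshot(n)[:,:,::-1]
    cv2.imwrite(f'pics/{name}_raw.png',im)
    crop(f'{name}_raw',name,box,s)
def crop(src,name,box=None,s=1):
    im=cv2.imread(f'pics/{src}.png')
    if box: im=im[box[1]:box[3],box[0]:box[2]]
    cv2.imwrite(f'pics/{name}.png',cv2.resize(im,None,fx=s,fy=s,interpolation=cv2.INTER_CUBIC))
def pose():
    from scipy.spatial.transform import Rotation as R
    s=env.state(); r=R.from_quat(s['orientation']).as_matrix()
    print('t',round(s['t'],2),'p',np.round(s['eef_pos'],1),'xaxis yaw deg',round(np.degrees(np.arctan2(r[1,0],r[0,0])),1),'tilt z',r[2].round(3),'F',np.round(s['contact_force'],1),'w',round(s['grip_width'],1),'q6',np.round(s['joint_pos'],2))
    return s,r
E
python3 - <<'E'
from h import *
crop('top0','tA',(180,110,360,230),4.4)
crop('top0','tB',(80,80,260,220),4.2)
E
```

```text
(no output)
```

View pics/tA.png

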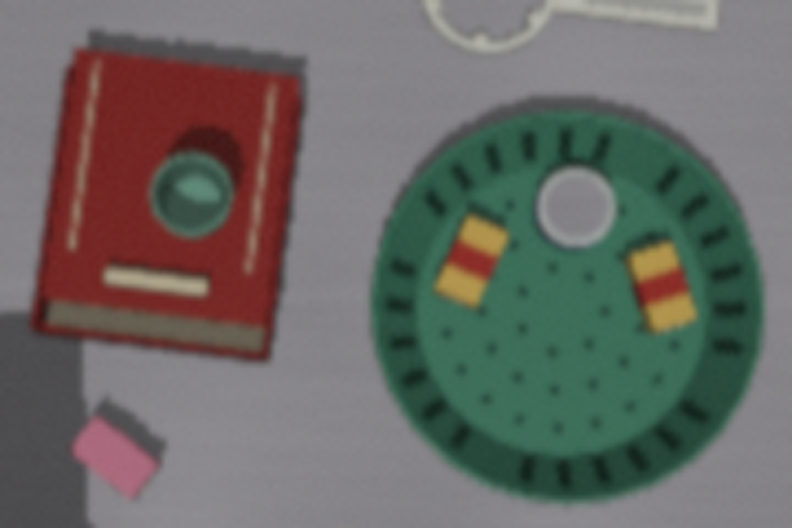

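View pics/tB.png

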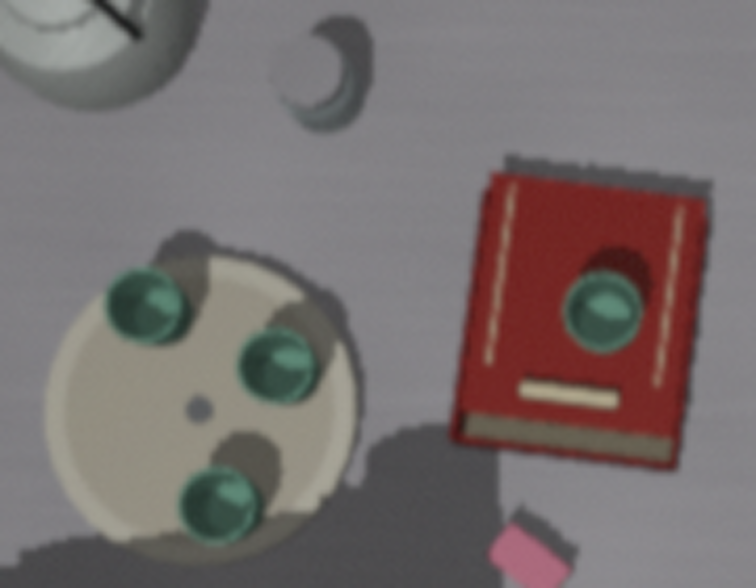

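Run:
```python
from h import *
A=lambda x,y,z:px('top',180+x/4.4,110+y/4.4,z)
B=lambda x,y,z:px('top',80+x/4.2,80+y/4.2,z)
print('box corners z57: FL,FR,NR,NL',A(78,50,57),A(302,77,57),A(268,358,57),A(35,330,57))
print('ridge ends',A(104,276,71),A(209,288,71), 'centre',A(156,282,71))
print('strip near/far',A(155,340,57),A(155,314,53))
print('cup rim',A(192,195,119),'foot?')
print('cake L c',A(471,261,39),[A(*p,39) for p in ((475,214),(510,232),(472,308),(435,288))])
print('cake R c',A(661,286,39),[A(*p,39) for p in ((627,256),(671,240),(697,318),(655,334))])
print('tin',A(576,206,39)); print('basket c rim',A(568,305,42))
print('tt',B(200,408,27),'edges',B(45,408,27),B(358,408,27),B(200,250,27),B(200,565,27))
for p in ((148,306),(278,366),(220,505)): print('cup',B(*p,93))
print('jar',B(307,72,85)); print('pink',A(115,460,30))
```

```text
box corners z57: FL,FR,NR,NL [689.4  72.8  57. ] [ 671.7 -103.9   57. ] [449.4 -81.6  57. ] [467.8 100.2  57. ]
ridge ends [509.6  46.3  71. ] [501.9 -35.1  71. ] centre [505.8   6.   71. ]
strip near/far [461.8   6.6  57. ] [482.4   7.4  53. ]
cup rim [567.2 -22.9 119. ] foot?
cake L c [ 530.6 -240.5   39. ] [array([ 568.2, -243.2,   39. ]), array([ 554.4, -271.2,   39. ]), array([ 493.3, -241.8,   39. ]), array([ 508.6, -212.3,   39. ])]
cake R c [ 513.7 -391.4   39. ] [array([ 537.1, -364.3,   39. ]), array([ 550.6, -399.2,   39. ]), array([ 488.8, -420.1,   39. ]), array([ 475.5, -386.9,   39. ])]
tin [ 576.2 -323.4   39. ]
basket c rim [ 496.9 -317.4   42. ]
tt [493.5 315.   27. ] edges [491.  443.2  27. ] [496.  184.1  27. ] [626.1 320.2  27. ] [363.3 310.   27. ]
cup [568.6 342.3  93. ]
cup [522.4 236.9  93. ]
cup [410.5 278.8  93. ]
jar [763.8 223.9  85. ]
pink [368.2  37.7  30. ]
```

```bash
cat >> h.py <<'E'
def plan(x,y,z,yaw=None):
    s,r=pose(); d=r.T@(np.array([x,y,z])-s['eef_pos'])
    y0=np.degrees(np.arctan2(r[1,0],r[0,0])); t=None
    if yaw is not None:
        t=-(yaw-y0); t=(t+180)%360-180
        print('turn rad',round(np.radians(t),3),'q6->',round(np.degrees(np.arctan2(y,x))+147-yaw,0))
    print('shift',d.round(1))
E
python3 - <<'E'
from h import *
plan(157,656,260,-103.5)
plan(400,280,260,180)
plan(567,-23,260,68)
crop('side0','sA',(190,80,360,230),4.4)
E
```

```text
t 0.15 p [157.6 655.9 191.4] xaxis yaw deg -103.5 tilt z [ 0.001 -0.    -1.   ] F [-0.4  0.3 -0.7] w 87.5 q6 [ 1.62  0.36  0.01 -0.   -1.22 -0.29]
turn rad -0.0 q6-> 327.0
shift [  0.2   0.6 -68.6]
t 0.15 p [157.6 655.9 191.4] xaxis yaw deg -103.5 tilt z [ 0.001 -0.    -1.   ] F [-0.4  0.3 -0.7] w 87.5 q6 [ 1.62  0.36  0.01 -0.   -1.22 -0.29]
turn rad 1.335 q6-> 2.0
shift [ 308.9 -323.5  -68.2]
t 0.15 p [157.6 655.9 191.4] xaxis yaw deg -103.5 tilt z [ 0.001 -0.    -1.   ] F [-0.4  0.3 -0.7] w 87.5 q6 [ 1.62  0.36  0.01 -0.   -1.22 -0.29]
turn rad -2.994 q6-> 77.0
shift [ 564.5 -556.7  -67.9]
```

View pics/sA.png

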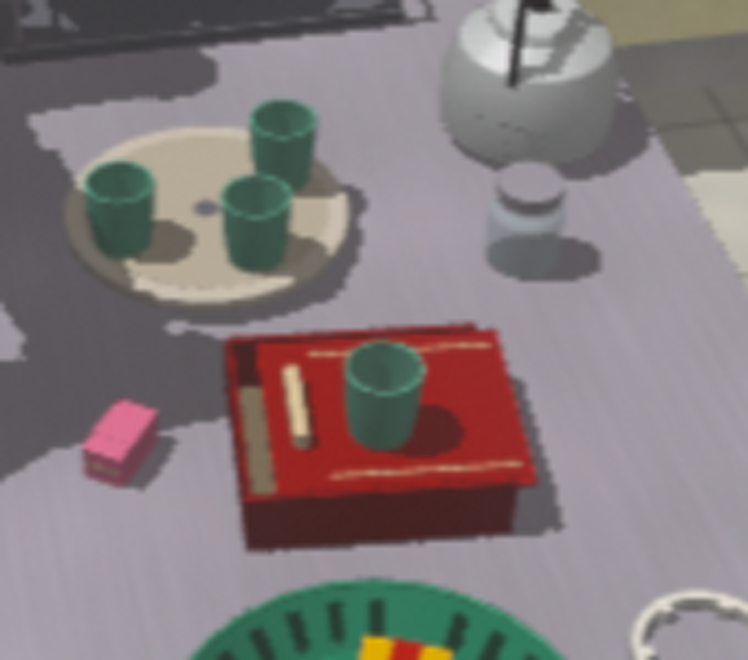

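```bash
python3 - <<'E'
from h import *
S=lambda x,y,z:px('side',190+x/4.4,80+y/4.4,z)
print('cup',S(385,370,119),'ridge',S(293,366,71),S(303,435,71),'corner FR',S(535,486,57),'NR',S(244,495,57),'NL',S(226,338,57))
for p in ((120,183),(284,120),(257,196)):print(S(*p,93))
print('jar',S(531,182,85),'ttc',S(207,208,27))
E
python3 -m jog '[[[0,0,-68],0],[[50,-52,-68],0.13],[[90,-92,-68],0.27],[[130,-134,-68],0.4],[[170,-176,-68],0.54],[[210,-218,-68],0.68],[[250,-260,-68],0.82],[[280,-290,-68],0.95]]'
python3 - <<'E'
from h import *
plan(567,-23,260,-170)
E
```

```text
cup [569.8 -28.2 119. ] ridge [514.7  41.7  71. ] [505.2 -36.9  71. ] corner FR [ 669.6 -112.    57. ] NR [450.8 -77.5  57. ] NL [471.9 100.9  57. ]
[413.5 276.3  93. ]
[572.1 340.4  93. ]
[525.6 235.7  93. ]
jar [767.  219.7  85. ] ttc [495.6 312.6  27. ]
t: 0.95
eef_pos: [345.5, 360.6, 260.0]
orientation: [-0.189, 0.982, 0.0, 0.0]
contact_force: [1.7, 0.5, 0.7]
grip_width: 87.3
t 0.95 p [345.5 360.6 260. ] xaxis yaw deg -158.2 tilt z [-0.  0. -1.] F [1.7 0.5 0.7] w 87.3 q6 [ 1.2   0.03 -0.25 -0.   -1.29 -0.82]
turn rad 0.205 q6-> 315.0
shift [ -63.5 -438.4   -0. ]
```

```bash
sed -i "s/np.degrees(np.arctan2(y,x))+147-yaw/(yaw+180-np.degrees(np.arctan2(y,x))+180)%360-180/" h.py
python3 - <<'E'
from h import *
plan(540,-25,240,-112)
E
python3 -m jog '[[[-10,-45,0],-0.1],[[-20,-90,0],-0.2],[[-25,-135,0],-0.3],[[-30,-180,0],-0.4],[[-35,-230,0],-0.5],[[-40,-280,0],-0.6],[[-40,-330,0],-0.7],[[-40,-370,0],-0.8]]'
python3 - <<'E'
from h import *
plan(568,-25,200,-112)
E
```

```text
t 0.95 p [345.5 360.6 260. ] xaxis yaw deg -158.2 tilt z [-0.  0. -1.] F [1.7 0.5 0.7] w 87.3 q6 [ 1.2   0.03 -0.25 -0.   -1.29 -0.82]
turn rad -0.807 q6-> 71.0
shift [ -37.7 -430.2   20. ]
t: 1.75
eef_pos: [521.4, 32.3, 259.9]
orientation: [-0.56, 0.829, 0.0, -0.0]
contact_force: [1.0, 0.4, -0.1]
grip_width: 87.6
t 1.75 p [521.4  32.3 259.9] xaxis yaw deg -111.9 tilt z [ 0.  0. -1.] F [ 1.   0.4 -0.1] w 87.6 q6 [ 0.44  0.07 -0.21 -0.   -1.29  0.75]
turn rad 0.002 q6-> 71.0
shift [ 35.7 -64.6  59.9]
```

```bash
python3 -m jog '[[[20,-35,20],0],[[36,-65,50],0],[[36,-65,50],0],[[36,-65,50],0],[[36,-65,50],0],[[36,-65,50],0],[[36,-65,50],0],[[36,-65,50],0]]'
python3 - <<'E'
from h import *
pose(); snap('wrist','w1'); np.save('c1.npy',env.get_calibration('wrist'),allow_pickle=True)
print(proj('wrist',[568,-25,119]),proj('wrist',[568,-25,53]))
E
```

```text
t: 2.55
eef_pos: [567.8, -22.4, 210.9]
orientation: [-0.559, 0.829, -0.0, 0.001]
contact_force: [-0.6, 0.1, 0.5]
grip_width: 87.4
t 2.55 p [567.8 -22.4 210.9] xaxis yaw deg -112.0 tilt z [-0.001 -0.001 -1.   ] F [-0.6  0.1  0.5] w 87.4 q6 [ 0.3   0.17 -0.2   0.   -1.2   0.88]
(np.float64(258.45628013238553), np.float64(174.94535546516832)) (np.float64(258.16250988994346), np.float64(161.42174715027042))
```

View pics/w1.png

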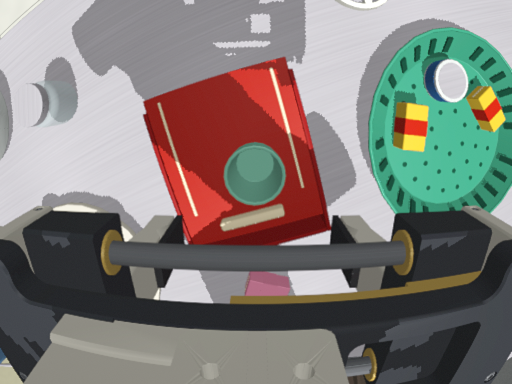

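The rim centre is at about (255,174), against a prediction of (258,175), so the estimate agrees.

Run:
```python
from h import *
P=lambda u,v,z:px('wrist',u,v,z)
print(P(255,174,119),'ridge',P(222,221,71),P(284,210,71),'box far',P(146,103,57),P(285,59,57),'NR',P(328,229,57))
print('cakes',P(411,127,39),P(486,110,39),'tin',P(451,80,39))
plan(567,-23,79)
```

```text
[570.2 -22.2 119. ] ridge [519.7  42.   71. ] [505.  -32.9  71. ] box far [687.6  72.2  57. ] [669.3 -99.1  57. ] NR [452.2 -76.4  57. ]
cakes [ 534.7 -232.6   39. ] [ 516.2 -376.3   39. ] tin [ 576.8 -320.1   39. ]
t 2.6 p [567.7 -22.5 210.7] xaxis yaw deg -112.0 tilt z [-0.001 -0.001 -1.   ] F [ 1.1  0.2 -1.3] w 87.8 q6 [ 0.3   0.17 -0.2   0.   -1.2   0.88]
shift [  0.8   0.6 131.7]
```

```bash
python3 -m jog '[[[1,0,20],0],[[1,0,45],0],[[1,0,70],0],[[1,0,90],0],[[1,0,110],0],[[1,0,122],0],[[1,0,131],0],[[1,0,131],0]]' - 12
python3 -m jog '[[[0,0,0],0],[[0,0,0],0],[[0,0,0],0],[[0,0,0],0],[[0,0,0],0],[[0,0,0],0],[[0,0,0],0],[[0,0,0],0]]' 0.5 12
```

```text
t: 3.4
eef_pos: [566.8, -24.1, 78.2]
orientation: [-0.558, 0.83, 0.0, -0.001]
contact_force: [0.7, 1.2, 0.2]
grip_width: 87.4
t: 4.2
eef_pos: [568.0, -23.8, 79.5]
orientation: [-0.559, 0.829, -0.0, 0.001]
contact_force: [0.3, 2.6, 4.7]
grip_width: 61.4
```

```bash
python3 -m jog '[[[0,0,0],0],[[0,0,-10],0],[[0,0,-30],0],[[0,0,-50],0],[[0,0,-75],0],[[0,0,-100],0],[[0,0,-110],0],[[0,0,-110],0]]' 0.4 20
python3 - <<'E'
from h import *
plan(464,395,150,-70)
E
```

```text
t: 5.0
eef_pos: [567.6, -24.1, 190.1]
orientation: [-0.558, 0.83, -0.0, 0.001]
contact_force: [-1.1, -0.7, -1.3]
grip_width: 60.9
t 5.0 p [567.6 -24.1 190.1] xaxis yaw deg -112.1 tilt z [-0.001 -0.001 -1.   ] F [-1.1 -0.7 -1.3] w 60.9 q6 [ 0.3   0.18 -0.23  0.   -1.15  0.88]
turn rad -0.735 q6-> 70.0
shift [-349.2  253.8   40.2]
```

```bash
python3 -m jog '[[[-25,18,0],-0.07],[[-60,44,0],-0.17],[[-95,69,0],-0.27],[[-130,95,0],-0.35],[[-165,120,0],-0.43],[[-200,145,0],-0.5],[[-230,167,0],-0.57],[[-250,182,0],-0.63]]'
python3 - <<'E'
from h import *
plan(464,395,190,-70)
E
```

```text
t: 5.8
eef_pos: [491.1, 277.6, 187.0]
orientation: [0.789, -0.614, -0.0, 0.001]
contact_force: [0.5, -0.3, -1.3]
grip_width: 61.1
t 5.8 p [491.1 277.6 187. ] xaxis yaw deg -75.8 tilt z [ 0.001  0.003 -1.   ] F [ 0.5 -0.3 -1.3] w 61.1 q6 [ 0.86  0.18 -0.24 -0.   -1.15  0.96]
turn rad -0.101 q6-> 70.0
shift [-120.4   -2.6   -3.2]
```

```bash
python3 -m jog '[[[-30,0,0],-0.05],[[-60,-1,0],-0.1],[[-90,-2,0],-0.1],[[-110,-2,0],-0.1],[[-118,-3,0],-0.1],[[-118,-3,0],-0.1],[[-118,-3,0],-0.1],[[-118,-3,0],-0.1]]'
python3 - <<'E'
from h import *
plan(464,395,60,-70)
snap('top','t2',(80,80,260,220),4.2)
E
```

```text
t: 6.6
eef_pos: [467.4, 390.3, 189.0]
orientation: [0.817, -0.576, 0.0, 0.0]
contact_force: [-0.2, 0.1, -0.9]
grip_width: 61.2
t 6.6 p [467.4 390.3 189. ] xaxis yaw deg -70.3 tilt z [ 0.  0. -1.] F [-0.2  0.1 -0.9] w 61.2 q6 [ 1.02  0.25 -0.14 -0.   -1.17  0.9 ]
turn rad -0.006 q6-> 70.0
shift [ -5.6   1.6 129. ]
```

View pics/t2.png

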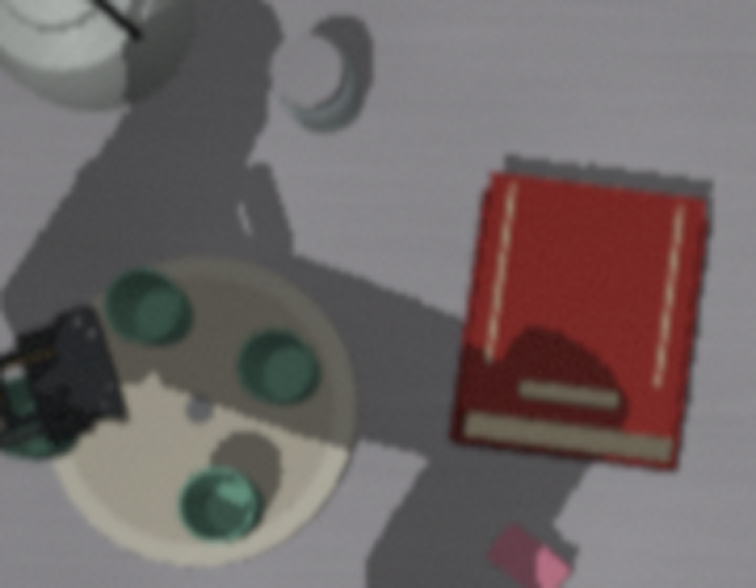

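```bash
python3 -m jog '[[[0,2,20],0],[[0,2,45],0],[[0,2,70],0],[[0,2,90],0],[[0,2,105],0],[[0,2,115],0],[[0,2,122],0],[[0,2,126],0]]'
python3 -m jog '[[[0,0,1],0],[[0,0,2],0],[[0,0,4],0],[[0,0,5],0],[[0,0,6],0],[[0,0,7],0],[[0,0,8],0],[[0,0,8],0]]'
```

```text
t: 7.45
eef_pos: [465.5, 390.4, 62.9]
orientation: [0.818, -0.576, 0.0, -0.0]
contact_force: [-0.5, 0.8, -0.5]
grip_width: 61.0
t: 8.25
eef_pos: [465.2, 390.5, 54.8]
orientation: [0.818, -0.576, -0.0, 0.0]
contact_force: [0.5, -1.1, -1.0]
grip_width: 60.9
```

```bash
python3 -m jog '[[[0,0,0.5],0],[[0,0,1],0],[[0,0,1.5],0],[[0,0,2],0],[[0,0,2],0],[[0,0,2],0],[[0,0,2],0],[[0,0,2],0]]'
python3 - <<'E'
from h import *
pose();snap('side','s3',(190,80,360,230),4.4)
E
```

```text
t: 9.05
eef_pos: [465.7, 391.0, 53.7]
orientation: [0.818, -0.575, 0.0, -0.001]
contact_force: [-0.9, -0.2, 5.2]
grip_width: 60.9
t 9.05 p [465.7 391.   53.7] xaxis yaw deg -70.3 tilt z [-0.    -0.001 -1.   ] F [-0.9 -0.2  5.2] w 60.9 q6 [ 1.02  0.37 -0.32  0.   -0.88  0.9 ]
```

View pics/s3.png

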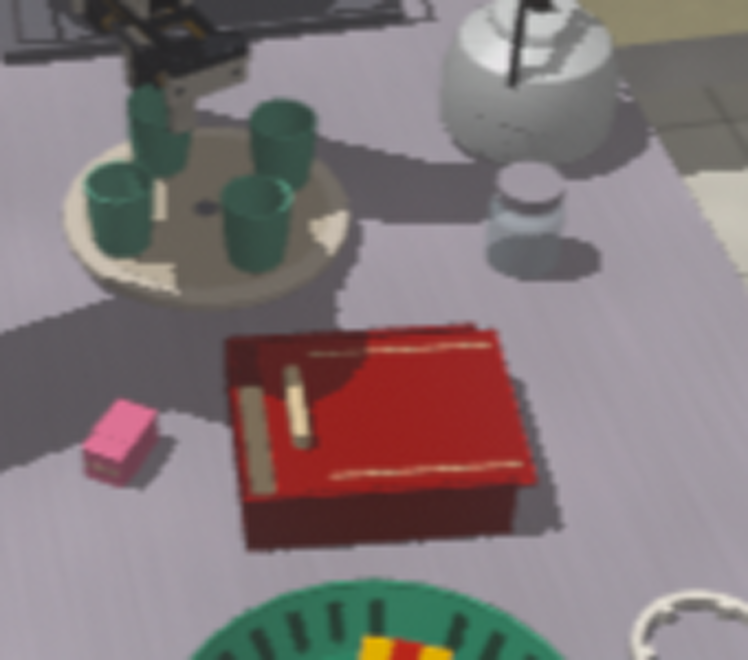

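Contact reads 5 N, and the picture shows the cup's foot standing on the plate at about (160,165). I'll release it and rise.

```bash
python3 -m jog '[[[0,0,0],0],[[0,0,0],0],[[0,0,0],0],[[0,0,0],0],[[0,0,0],0],[[0,0,0],0],[[0,0,0],0],[[0,0,0],0]]' 1
python3 -m jog '[[[0,0,-5],0],[[0,0,-15],0],[[0,0,-30],0],[[0,0,-50],0],[[0,0,-80],0],[[0,0,-110],0],[[0,0,-140],0],[[0,0,-140],0]]'
python3 - <<'E'
from h import *
plan(500,6,190,-6);plan(500,6,190,174)
E
```

```text
t: 9.9
eef_pos: [465.3, 390.6, 53.0]
orientation: [0.818, -0.576, 0.0, 0.0]
contact_force: [-0.3, -0.6, 0.8]
grip_width: 87.6
t: 10.7
eef_pos: [467.3, 392.5, 199.1]
orientation: [0.818, -0.575, 0.001, -0.004]
contact_force: [-0.2, -0.7, 0.3]
grip_width: 87.5
t 10.7 p [467.3 392.5 199.1] xaxis yaw deg -70.2 tilt z [-0.004 -0.008 -1.   ] F [-0.2 -0.7  0.3] w 87.5 q6 [ 1.02  0.24 -0.14  0.   -1.18  0.9 ]
turn rad -1.121 q6-> 173.0
shift [374.9  99.9   6.7]
t 10.7 p [467.3 392.5 199.1] xaxis yaw deg -70.2 tilt z [-0.004 -0.008 -1.   ] F [-0.2 -0.7  0.3] w 87.5 q6 [ 1.02  0.24 -0.14  0.   -1.18  0.9 ]
turn rad 2.02 q6-> -7.0
shift [374.9  99.9   6.7]
```

```bash
python3 -m jog '[[[30,8,0],0.14],[[70,18,0],0.28],[[110,29,0],0.42],[[150,40,0],0.56],[[190,50,0],0.7],[[230,61,0],0.84],[[270,72,0],0.98],[[310,83,0],1.12]]'
python3 - <<'E'
from h import *
plan(509,4.5,160,174)
E
```

```text
t: 11.5
eef_pos: [491.6, 69.2, 193.7]
orientation: [-0.385, 0.923, 0.0, 0.001]
contact_force: [-0.2, 0.7, -0.4]
grip_width: 87.7
t 11.5 p [491.6  69.2 193.7] xaxis yaw deg -134.8 tilt z [-0.001 -0.    -1.   ] F [-0.2  0.7 -0.4] w 87.7 q6 [ 0.54  0.06 -0.37  0.   -1.14  0.25]
turn rad 0.894 q6-> -7.0
shift [ 33.7 -57.9  33.7]
```

```bash
python3 -m jog '[[[10,-20,10],0.13],[[20,-40,25],0.26],[[33,-57,33],0.39],[[33,-57,33],0.52],[[33,-57,33],0.65],[[33,-57,33],0.78],[[33,-57,33],0.89],[[33,-57,33],0.89]]'
python3 - <<'E'
from h import *
plan(509,4.5,57,174)
snap('wrist','w4')
E
```

```text
t: 12.3
eef_pos: [509.3, 7.2, 160.4]
orientation: [0.048, 0.999, 0.0, 0.0]
contact_force: [-0.7, 0.7, 0.3]
grip_width: 87.6
t 12.3 p [509.3   7.2 160.4] xaxis yaw deg 174.5 tilt z [-0.  0. -1.] F [-0.7  0.7  0.3] w 87.6 q6 [ 0.4   0.11 -0.39 -0.   -1.07 -0.5 ]
turn rad 0.008 q6-> -7.0
shift [ 1.000e-01 -2.800e+00  1.034e+02]
```

View pics/w4.png

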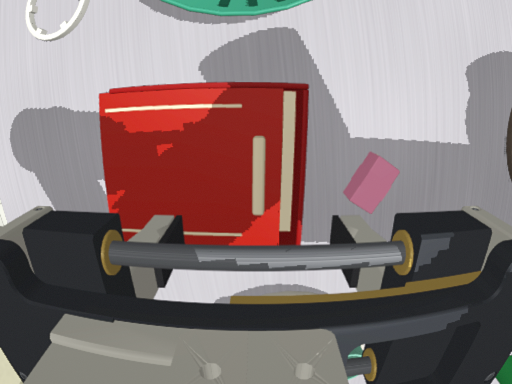

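Run:
```python
from h import *
P=lambda u,v,z:px('wrist',u,v,z)
print('ridge',P(260,137,71),P(258,214,71),P(259,175,71),'strip',P(297,160,53),P(283,160,53),'box near',P(305,160,57),'R side',P(304,87,57),P(104,94,57))
```

```text
ridge [502.1 -32.   71. ] [511.2  45.8  71. ] [506.5   5.1  71. ] strip [466.2  -2.7  53. ] [480.7  -3.9  53. ] box near [458.4  -2.8  57. ] R side [454.3 -76.7  57. ] [663.6 -97.   57. ]
```

```bash
python3 -m jog '[[[2,0,15],0],[[2,0,40],0],[[2,0,60],0],[[2,0,75],0],[[2,0,85],0],[[2,0,93],0],[[2,0,101],0],[[2,0,101],0]]'
python3 -m jog '[[[0,0,0],0],[[0,0,0],0],[[0,0,0],0],[[0,0,0],0],[[0,0,0],0],[[0,0,0],0],[[0,0,0],0],[[0,0,0],0]]' 0.05 25
```

```text
t: 13.15
eef_pos: [506.9, 7.4, 58.3]
orientation: [0.047, 0.999, -0.0, -0.001]
contact_force: [-0.0, 0.4, 0.1]
grip_width: 87.7
t: 13.95
eef_pos: [507.4, 7.5, 59.0]
orientation: [0.047, 0.999, -0.0, -0.0]
contact_force: [-0.0, 0.0, -0.6]
grip_width: 29.7
```

```bash
python3 -m jog '[[[0,0,0],0],[[0,0,0],0],[[0,0,0],0],[[0,0,0],0],[[0,0,0],0],[[0,0,0],0],[[0,0,0],0],[[0,0,0],0]]'
```

```text
t: 14.75
eef_pos: [507.4, 7.5, 59.0]
orientation: [0.047, 0.999, -0.0, 0.0]
contact_force: [-0.5, -0.2, -0.1]
grip_width: 4.3
```

The fingers closed to 4.3 mm, which is thinner than the ridge, so I'll look.

Run:
```python
from h import *
snap('side','s5',(190,100,350,220),5)
snap('wrist','w5')
```

```text
(no output)
```

View pics/s5.png

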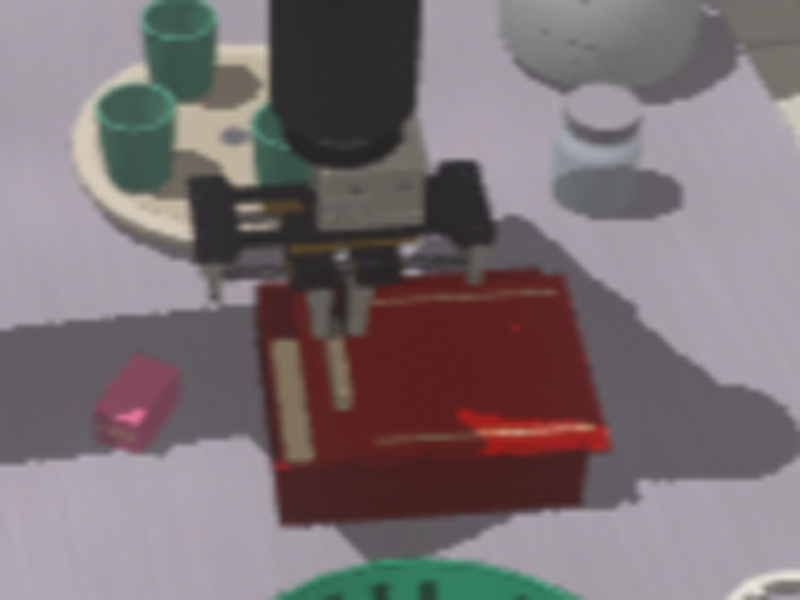

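View pics/w5.png

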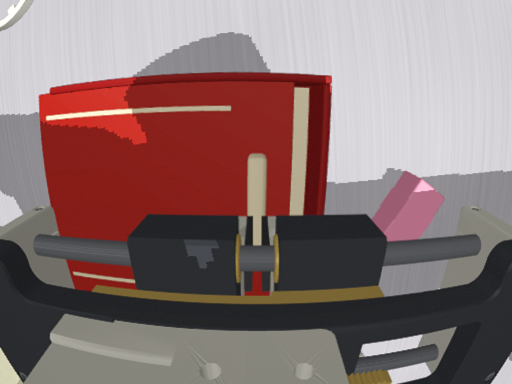

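The fingers straddle the ridge in the wrist view (ridge at x≈248–266, a finger on each side). The pads probably closed on its rounded top, or the tips are recessed. I'll try a gentle drag.

```bash
python3 -m jog '[[[-3,0,0],0],[[-6,0,0],0],[[-10,0,0],0],[[-14,0,0],0],[[-18,0,0],0],[[-22,0,0],0],[[-26,0,0],0],[[-30,0,0],0]]'
python3 - <<'E'
from h import *
pose()
snap('wrist','w6')
E
```

```text
t: 15.65
eef_pos: [537.5, 4.6, 58.9]
orientation: [0.048, 0.999, -0.0, -0.0]
contact_force: [0.4, -0.3, -0.5]
grip_width: 4.5
t 15.65 p [537.5   4.6  58.9] xaxis yaw deg 174.6 tilt z [ 0. -0. -1.] F [ 0.4 -0.3 -0.5] w 4.5 q6 [ 0.37  0.26 -0.47 -0.   -0.84 -0.47]
```

View pics/w6.png

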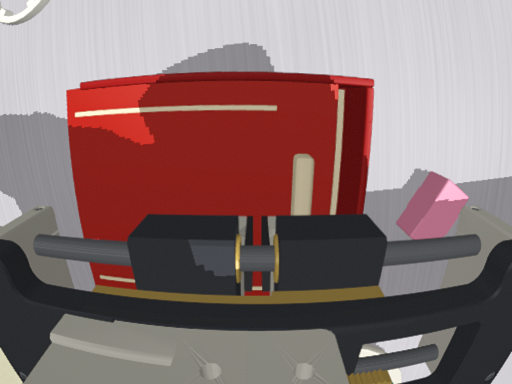

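Run:
```python
from h import *
for z in (59,71,80,90):
    u,v=proj('side',[507.4,7.5,z]); print(z,(u-190)*5,(v-100)*5)
u,v=proj('side',[507,6,71]); print((u-190)*5,(v-100)*5)
snap('side','s6',(190,100,350,220),5)
```

```text
59 332.9361730268775 362.6675290683295
71 333.26013994214605 349.9714838221482
80 333.5056061822681 340.35182717166674
90 333.78088876878877 329.56368798449876
333.16326655918374 351.5058689651161
```

View pics/s6.png

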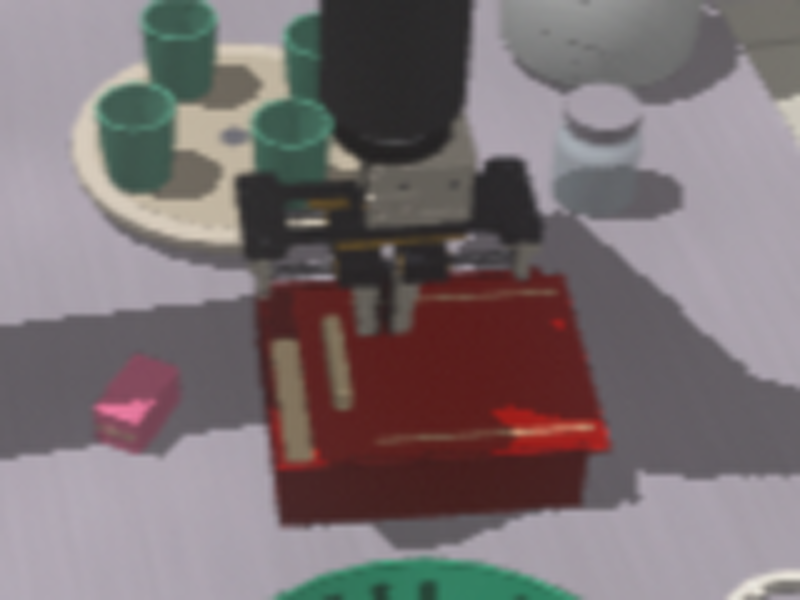

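The ridge didn't move, and the fingertips look higher than the TCP reading. I'll check the height by touching down slowly on the cover just beyond the ridge.

```bash
python3 -m jog '[[[0,0,0.5],0],[[0,0,1],0],[[0,0,1.5],0],[[0,0,2],0],[[0,0,2.5],0],[[0,0,3],0],[[0,0,3.5],0],[[0,0,4],0]]' | egrep 'eef|force'
python3 -m jog '[[[0,0,0.5],0],[[0,0,1],0],[[0,0,1.5],0],[[0,0,2],0],[[0,0,2.5],0],[[0,0,3],0],[[0,0,3],0],[[0,0,3],0]]'| egrep 'eef|force'
```

```text
eef_pos: [537.2, 4.7, 55.0]
contact_force: [-0.1, 0.6, -0.8]
eef_pos: [537.2, 4.7, 52.0]
contact_force: [-0.2, 0.2, 1.6]
```

```bash
python3 -m jog '[[[0,0,0.2],0],[[0,0,0.4],0],[[0,0,0.6],0],[[0,0,0.8],0],[[0,0,1],0],[[0,0,1],0],[[0,0,1],0],[[0,0,1],0]]' | egrep 'eef|force'
python3 -m jog '[[[0,0,0.2],0],[[0,0,0.4],0],[[0,0,0.6],0],[[0,0,0.8],0],[[0,0,1],0],[[0,0,1],0],[[0,0,1],0],[[0,0,1],0]]'| egrep 'eef|force'
```

```text
eef_pos: [537.2, 4.6, 51.0]
contact_force: [0.2, 0.3, 0.2]
eef_pos: [537.2, 4.7, 50.0]
contact_force: [0.3, 0.2, -0.4]
```

```bash
for i in 1; do python3 -m jog '[[[0,0,0.5],0],[[0,0,1],0],[[0,0,1.5],0],[[0,0,2],0],[[0,0,2.5],0],[[0,0,3],0],[[0,0,3],0],[[0,0,3],0]]'| egrep 'eef|force'; done
python3 - <<'E'
from h import *
pose()
snap('side','s7',(230,100,330,190),8)
for z in (47,60,75,90):
    u,v=proj('side',[537,4.7,z]); print(z,(u-230)*8,(v-100)*8)
E
```

```text
eef_pos: [537.2, 4.7, 47.0]
contact_force: [0.4, -1.0, -0.2]
t 19.75 p [537.2   4.7  47. ] xaxis yaw deg 174.6 tilt z [ 0. -0. -1.] F [ 0.4 -1.  -0.2] w 4.6 q6 [ 0.37  0.28 -0.48  0.   -0.82 -0.47]
47 279.71862645783676 595.4836815173169
60 280.6965602190662 573.7314087231146
75 281.8403029483534 548.2910314295032
90 283.0008467220541 522.4769469219655
```

View pics/s7.png

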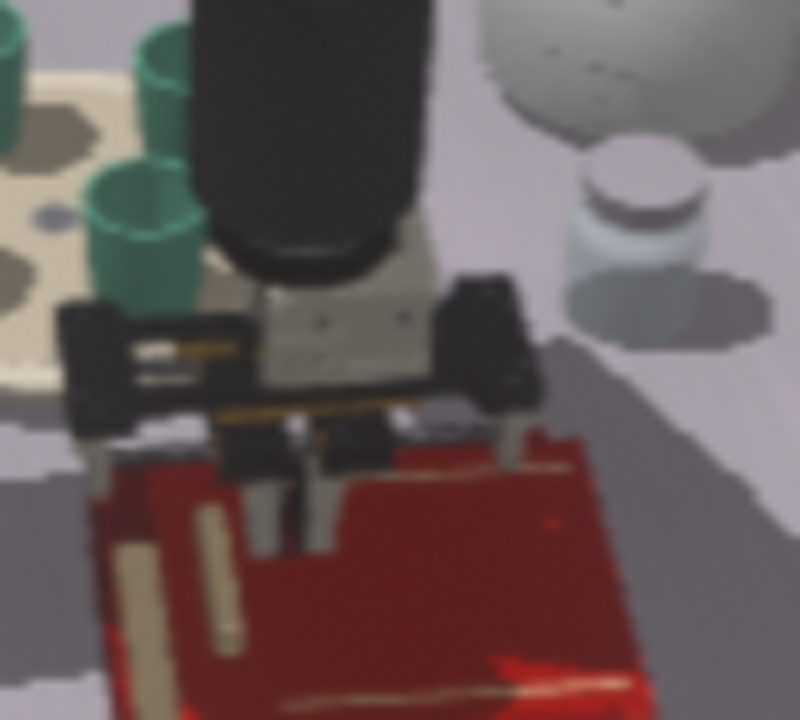

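No contact at TCP z = 47, and the picture puts the tips at about z = 72, so they are roughly 25 mm above the reported TCP. I'll keep going down for a real touch.

```bash
for i in 1 2 ; do python3 -m jog '[[[0,0,0.7],0],[[0,0,1.4],0],[[0,0,2],0],[[0,0,2.7],0],[[0,0,3.4],0],[[0,0,4],0],[[0,0,4],0],[[0,0,4],0]]'| egrep 'eef|force'; done
```

```text
eef_pos: [537.2, 4.6, 43.0]
contact_force: [-0.9, 0.8, -0.1]
eef_pos: [537.2, 4.7, 39.0]
contact_force: [-0.3, -0.1, -0.3]
```

```bash
python3 -m jog '[[[0,0,0.7],0],[[0,0,1.4],0],[[0,0,2],0],[[0,0,2.7],0],[[0,0,3.4],0],[[0,0,4],0],[[0,0,4],0],[[0,0,4],0]]'| egrep 'eef|force'
```

```text
eef_pos: [537.2, 4.6, 35.0]
contact_force: [-1.1, -0.1, -0.7]
```

```bash
python3 -m jog '[[[0,0,0.5],0],[[0,0,1],0],[[0,0,1.5],0],[[0,0,2],0],[[0,0,2.5],0],[[0,0,3],0],[[0,0,3],0],[[0,0,3],0]]'| egrep 'eef|force'
python3 - <<'E'
from h import *
pose()
snap('side','s8',(230,100,330,190),8)
snap('wrist','w8')
E
```

```text
eef_pos: [537.2, 4.6, 32.0]
contact_force: [-0.9, 0.3, -0.2]
t 23.0 p [537.2   4.6  32. ] xaxis yaw deg 174.6 tilt z [ 0. -0. -1.] F [-0.9  0.3 -0.2] w 4.7 q6 [ 0.37  0.3  -0.49  0.   -0.78 -0.47]
```

View pics/s8.png

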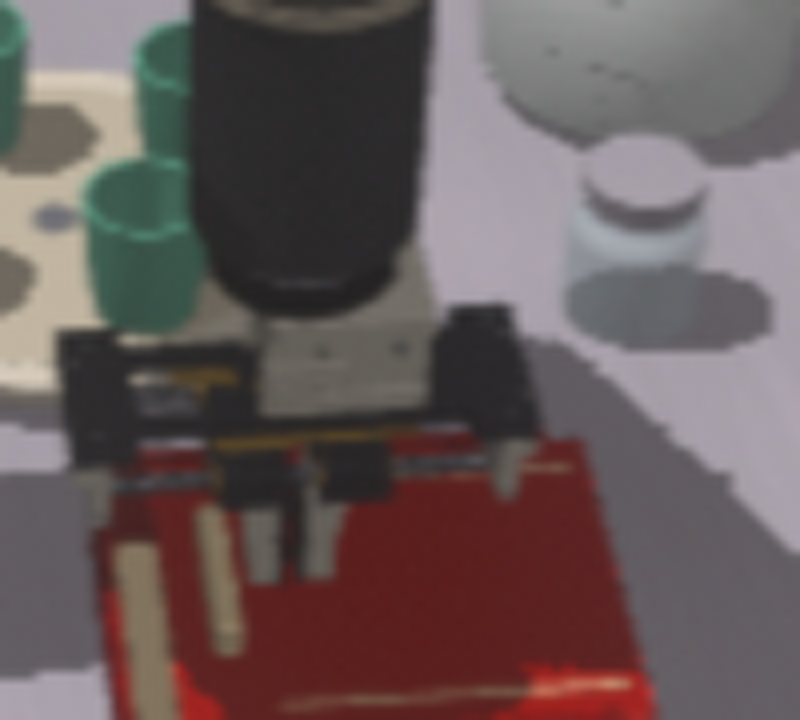

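View pics/w8.png

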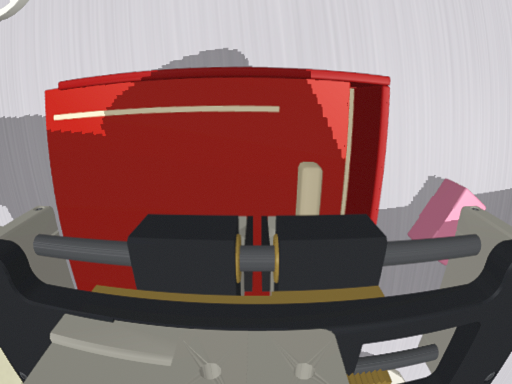

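```bash
for i in 1 2; do python3 -m jog '[[[0,0,0.3],0],[[0,0,0.6],0],[[0,0,0.9],0],[[0,0,1.2],0],[[0,0,1.5],0],[[0,0,1.5],0],[[0,0,1.5],0],[[0,0,1.5],0]]'| egrep 'eef|force'; done
```

```text
eef_pos: [537.2, 4.7, 30.5]
contact_force: [-0.2, -0.1, 0.3]
eef_pos: [537.2, 4.7, 29.0]
contact_force: [0.4, 0.1, 0.5]
```

```bash
for i in 1 2; do python3 -m jog '[[[0,0,0.2],0],[[0,0,0.4],0],[[0,0,0.6],0],[[0,0,0.8],0],[[0,0,1],0],[[0,0,1],0],[[0,0,1],0],[[0,0,1],0]]'| egrep 'eef|force'; done
```

```text
eef_pos: [537.2, 4.7, 28.0]
contact_force: [-0.0, 0.0, -0.0]
eef_pos: [537.2, 4.7, 27.0]
contact_force: [-0.8, -0.3, 0.5]
```

```bash
for i in 1 2; do python3 -m jog '[[[0,0,0.2],0],[[0,0,0.4],0],[[0,0,0.6],0],[[0,0,0.8],0],[[0,0,1],0],[[0,0,1],0],[[0,0,1],0],[[0,0,1],0]]'| egrep 'eef|force'; done
python3 - <<'E'
from h import *
snap('side','s9',(230,100,330,190),8)
E
```

```text
eef_pos: [537.3, 4.7, 26.0]
contact_force: [-0.6, 0.6, 0.9]
eef_pos: [537.2, 4.6, 25.0]
contact_force: [0.4, -0.2, 0.0]
```

View pics/s9.png

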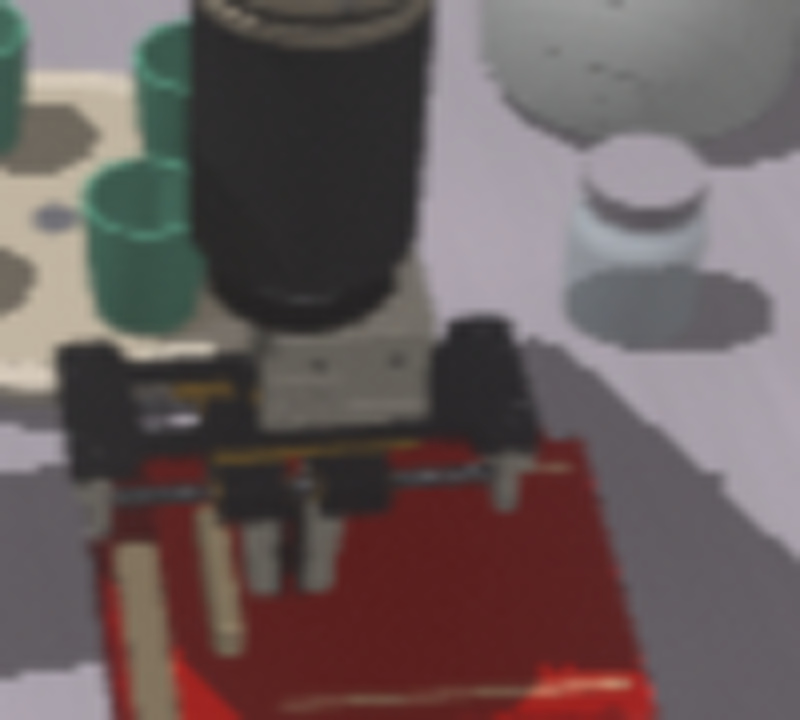

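```bash
for i in 1 2 3; do python3 -m jog '[[[0,0,0.2],0],[[0,0,0.4],0],[[0,0,0.6],0],[[0,0,0.8],0],[[0,0,1],0],[[0,0,1.2],0],[[0,0,1.2],0],[[0,0,1.2],0]]'| egrep 'eef|force'; done
```

```text
eef_pos: [537.2, 4.6, 23.8]
contact_force: [-0.2, -0.8, -0.8]
eef_pos: [537.2, 4.6, 22.6]
contact_force: [-0.4, -1.0, -0.9]
eef_pos: [537.2, 4.6, 21.4]
contact_force: [0.3, -0.4, -1.2]
```

Run:
```python
from h import *
snap('side','s10',(240,130,300,185),12)
```

```text
(no output)
```

View pics/s10.png

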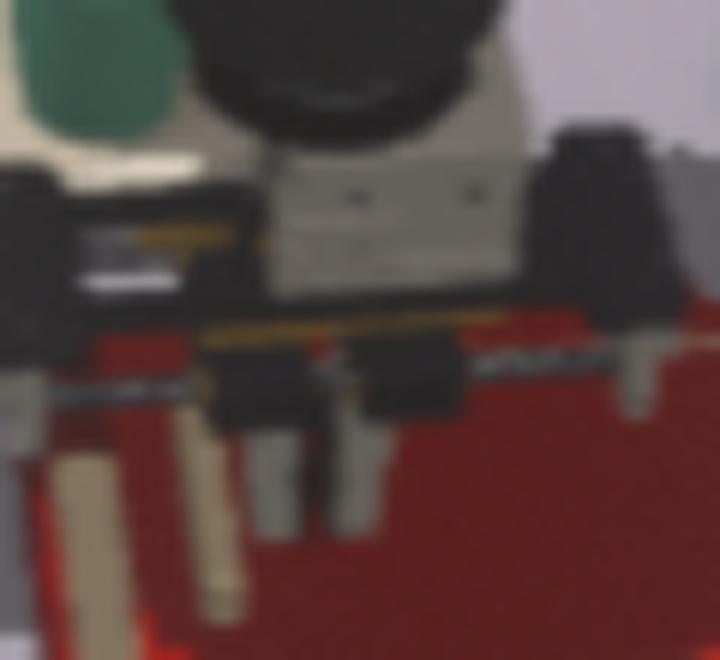

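Run:
```python
from h import *
for z in (53,60,70): print(z,px('side',266.3,175,z))
s=env.state();
for k in ('joint_pos','eef_pos'): print(k,s[k])
```

```text
53 [539.3  -5.1  53. ]
60 [537.3 -12.2  60. ]
70 [534.6 -22.4  70. ]
joint_pos [ 3.73706844e-01  3.11019391e-01 -5.04720964e-01  2.82551516e-06
 -7.55093265e-01 -4.68741695e-01]
eef_pos [537.19671491   4.63278459  21.38696283]
```

```bash
for i in 1 2 ; do python3 -m jog '[[[0,0,0.2],0],[[0,0,0.4],0],[[0,0,0.6],0],[[0,0,0.8],0],[[0,0,1],0],[[0,0,1],0],[[0,0,1],0],[[0,0,1],0]]'| egrep 'eef|force'; done
```

```text
eef_pos: [537.2, 4.7, 20.4]
contact_force: [1.2, -0.8, -0.4]
eef_pos: [537.2, 4.7, 19.4]
contact_force: [0.2, -0.8, 0.2]
```

```bash
python3 -m jog '[[[1,0,0],0],[[2,0,0],0],[[3,0,0],0],[[4,0,0],0],[[5,0,0],0],[[6,0,0],0],[[7,0,0],0],[[8,0,0],0]]'| egrep 'eef|force'
python3 - <<'E'
from h import *
snap('side','s11',(240,130,300,185),12)
E
```

```text
eef_pos: [529.5, 5.5, 19.5]
contact_force: [1.3, 0.3, -0.7]
```

View pics/s11.png

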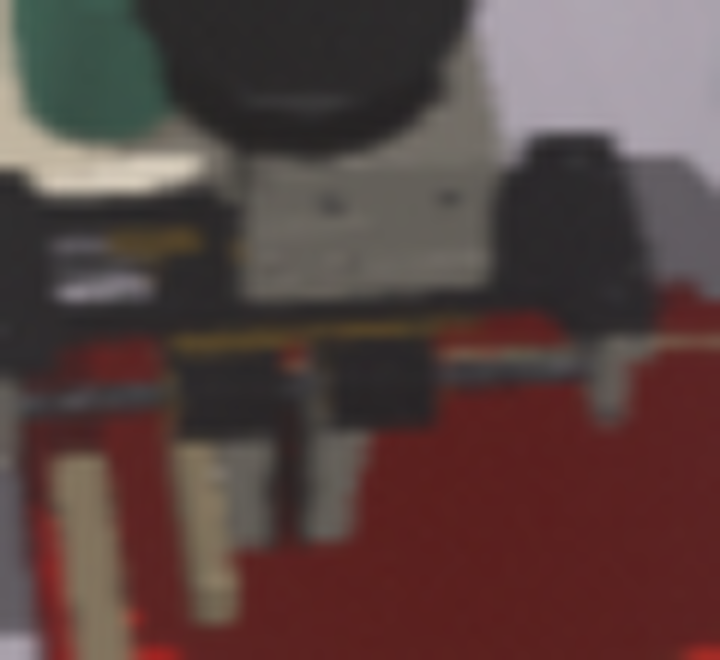

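Run:
```python
from h import *
c=np.load('c1.npy',allow_pickle=True).item()
T=np.array(c['T'])
for dz in (0,10,20,30,40):
    c2=dict(c); T2=T.copy(); T2[2,3]+=dz; c2['T']=T2
    print(dz,[px('wrist',u,v,z,c2)[:2] for u,v,z in ((411,127,39),(486,110,39),(451,80,39),(146,103,57),(285,59,57),(255,174,119))])
```

```text
0 [array([ 534.7, -232.6]), array([ 516.2, -376.3]), array([ 576.8, -320.1]), array([687.6,  72.2]), array([669.3, -99.1]), array([570.2, -22.2])]
10 [array([ 531.9, -237.6]), array([ 513. , -385.3]), array([ 575.2, -327.5]), array([689.1,  75.8]), array([ 670.3, -100.5]), array([567.9, -21.2])]
20 [array([ 529.2, -242.6]), array([ 509.7, -394.2]), array([ 573.6, -335. ]), array([690.6,  79.3]), array([ 671.3, -101.9]), array([565.6, -20.2])]
30 [array([ 526.4, -247.6]), array([ 506.4, -403.1]), array([ 572. , -342.4]), array([692.1,  82.9]), array([ 672.3, -103.3]), array([563.3, -19.2])]
40 [array([ 523.6, -252.6]), array([ 503.1, -412.1]), array([ 570.4, -349.8]), array([693.6,  86.4]), array([ 673.3, -104.7]), array([561. , -18.2])]
```

The ridge now occludes the finger, so the tips really are below its top. The true tip height is about 31 mm above the reading. I'll find the exact touch height.

```bash
python3 -m jog '[[[-4,0,0],0],[[-4,0,0.5],0],[[-4,0,1],0],[[-4,0,1.5],0],[[-4,0,2],0],[[-4,0,2],0],[[-4,0,2],0],[[-4,0,2],0]]'| egrep 'eef|force'
for i in 1 2 ; do python3 -m jog '[[[0,0,0.2],0],[[0,0,0.4],0],[[0,0,0.6],0],[[0,0,0.8],0],[[0,0,1],0],[[0,0,1.2],0],[[0,0,1.2],0],[[0,0,1.2],0]]'| egrep 'eef|force'; done
```

```text
eef_pos: [534.4, 5.0, 18.7]
contact_force: [-1.3, -0.4, 9.7]
eef_pos: [535.5, 4.9, 18.6]
contact_force: [-2.0, -1.8, 18.2]
eef_pos: [536.6, 4.9, 18.5]
contact_force: [-1.2, -5.2, 24.7]
```

Touchdown came at reported z ≈ 19 on a 53 mm surface, so true tip height = reported z + 34 mm. I'll use this from here on. Now I'll rise, open, and straddle the ridge at a tip height of about 57.

```bash
python3 -m jog '[[[0,0,-3],0],[[0,0,-15],0],[[0,0,-35],0],[[0,0,-35],0],[[0,0,-35],0],[[0,0,-35],0],[[0,0,-35],0],[[0,0,-35],0]]' 0.6 25| egrep 'eef|force'
python3 - <<'E'
from h import *
plan(506,5,23,174)
E
```

```text
eef_pos: [532.8, 4.9, 49.5]
contact_force: [0.8, 0.3, 0.1]
t 36.05 p [532.8   4.9  49.5] xaxis yaw deg 174.6 tilt z [ 0.001 -0.    -1.   ] F [0.8 0.3 0.1] w 52.3 q6 [ 0.38  0.27 -0.48 -0.   -0.82 -0.47]
turn rad 0.01 q6-> -7.0
shift [26.7 -2.4 26.5]
```

```bash
python3 -m jog '[[[13,-1,0],0],[[27,-2,0],0],[[27,-2,5],0],[[27,-2,12],0],[[27,-2,18],0],[[27,-2,22],0],[[27,-2,26],0],[[27,-2,26],0]]'| egrep 'eef|force'
python3 -m jog '[[[0,0,0],0],[[0,0,0],0],[[0,0,0],0],[[0,0,0],0],[[0,0,0],0],[[0,0,0],0],[[0,0,0],0],[[0,0,0],0]]' 0.02 25
```

```text
eef_pos: [505.9, 5.5, 23.2]
contact_force: [-1.0, -0.0, 0.1]
t: 37.65
eef_pos: [506.0, 5.5, 24.0]
orientation: [0.048, 0.999, -0.0, -0.0]
contact_force: [-1.3, -0.3, 1.1]
grip_width: 12.1
```

The ridge is pinched, at 12.1 mm. Now I'll slide it back.

```bash
python3 -m jog '[[[-8,0,0],0],[[-20,0,0],0],[[-34,0,0],0],[[-48,0,0],0],[[-62,0,0],0],[[-76,0,0],0],[[-86,0,0],0],[[-90,0,0],0]]'| egrep 'eef|force|grip'
python3 -m jog '[[[-8,0,0],0],[[-20,0,0],0],[[-34,0,0],0],[[-46,0,0],0],[[-58,0,0],0],[[-68,0,0],0],[[-72,0,0],0],[[-75,0,0],0]]'| egrep 'eef|force|grip'
```

```text
eef_pos: [597.3, -4.5, 24.0]
contact_force: [-2.3, -5.2, 5.4]
grip_width: 11.8
eef_pos: [669.9, -12.4, 23.9]
contact_force: [-13.2, -3.0, 15.1]
grip_width: 11.3
```

```bash
python3 -m jog '[[[1,0,0],0],[[1,0,0],0],[[1,0,0],0],[[1,0,0],0],[[1,0,-4],0],[[1,0,-40],0],[[1,0,-80],0],[[1,0,-120],0]]' 1| egrep 'eef|force|grip'
python3 - <<'E'
from h import *
snap('top','t12')
crop('t12_raw','t12a',(180,90,360,230),4.2)
E
```

```text
eef_pos: [669.2, -9.9, 145.5]
contact_force: [0.5, 0.4, 0.5]
grip_width: 70.2
```

View pics/t12a.png

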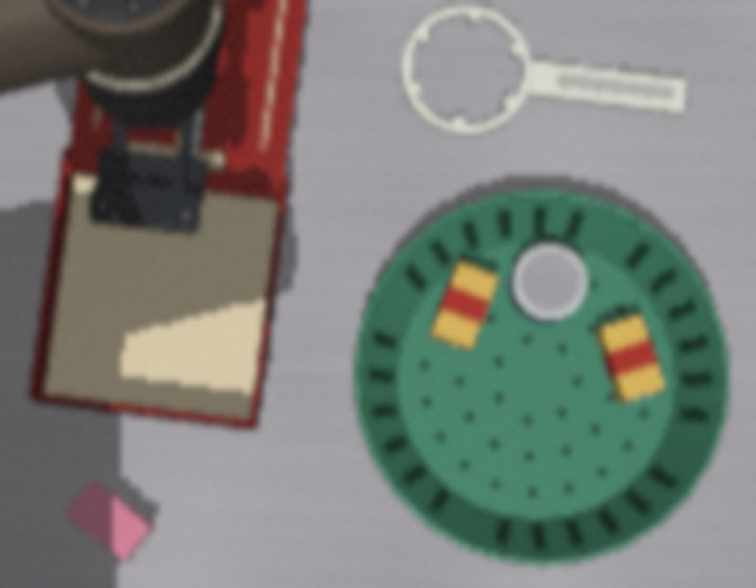

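Run:
```python
from h import *
A=lambda x,y,z:px('top',180+x/4.2,90+y/4.2,z)
print('cakes',A(465,305,39),A(632,357,39)); 
L=[A(*p,39) for p in ((462,262),(498,273),(470,350),(432,335))];R=[A(*p,39) for p in ((600,326),(644,314),(665,389),(627,402))]
for C in (L,R):
    C=np.array(C); d=(C[0]+C[1]-C[2]-C[3])/2; print(C.mean(0),np.degrees(np.arctan2(d[1],d[0])),np.linalg.norm(d))
print('box near outer',A(32,398,57),A(258,427,57),'inner near',A(45,395,5),A(250,420,57))
print('ridge',A(220,158,71),'cover edge',A(270,200,53))
plan(530.6,-240.5,100,-116.6)
```

```text
cakes [ 554.4 -253.    39. ] [ 513.7 -392.3   39. ]
[ 554.45 -253.45   39.  ] -20.317231265932737 67.39287796199237
[ 513.175 -393.975   39.   ] 18.0217652678944 65.77708567578837
box near outer [468.6 101.3  57. ] [448.4 -83.4  57. ] inner near [475.3  97.3   5. ] [454.  -76.8  57. ]
ridge [667.2 -48.1  71. ] cover edge [636.6 -89.5  53. ]
t 40.1 p [673.2 -10.  154. ] xaxis yaw deg 174.6 tilt z [-0.01   0.001 -1.   ] F [2.5 0.4 9.2] w 74.5 q6 [ 0.28  0.37 -0.06  0.   -1.13 -0.37]
turn rad -1.2 q6-> 88.0
shift [ 121.1 -242.9   52.5]
```

Pack L has shifted. It is now at (554,-253) with yaw ≈ -20°, so I'll use the new pose.

```bash
python3 -m jog '[[[20,-30,0],-0.12],[[35,-60,0],-0.25],[[50,-90,0],-0.38],[[65,-120,0],-0.5],[[80,-150,0],-0.63],[[90,-180,0],-0.76],[[100,-210,0],-0.88],[[100,-235,0],-1.0]]' 0.65| egrep 'eef|force|grip'
python3 - <<'E'
from h import *
plan(554.4,-253,120,-110)
snap('wrist','w13')
E
```

```text
eef_pos: [546.5, -235.5, 144.7]
contact_force: [-0.5, -0.1, 0.1]
grip_width: 56.9
t 40.9 p [ 546.5 -235.5  144.7] xaxis yaw deg -127.9 tilt z [-0.001 -0.001 -1.   ] F [-0.5 -0.1  0.1] w 56.9 q6 [-0.08  0.26 -0.24 -0.   -1.07  0.99]
turn rad -0.312 q6-> 95.0
shift [  8.9 -17.   24.7]
```

View pics/w13.png

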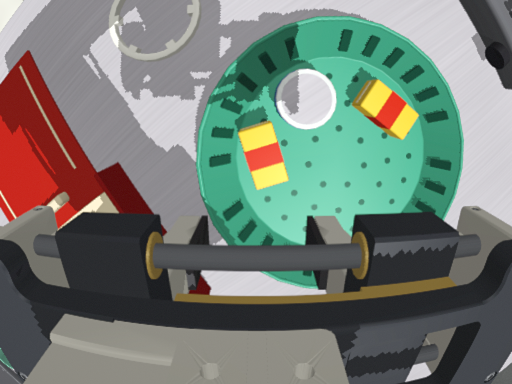

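```bash
python3 - <<'E'
from h import *
C=np.array([px('wrist',u,v,39) for u,v in ((239,128),(271,122),(288,181),(257,188))]); d=(C[0]+C[1]-C[2]-C[3])/2
print(C, C.mean(0),np.degrees(np.arctan2(d[1],d[0])),np.linalg.norm(d))
E
python3 -m jog '[[[9,-17,0],-0.1],[[9,-17,10],-0.2],[[9,-17,25],-0.31],[[9,-17,25],-0.31],[[9,-17,25],-0.31],[[9,-17,25],-0.31],[[9,-17,25],-0.31],[[9,-17,25],-0.31]]' | egrep 'eef|force|grip'
python3 - <<'E'
from h import *
plan(554.4,-253,-10,-110)
snap('wrist','w14')
E
```

```text
[[ 593.9 -252.8   39. ]
 [ 579.2 -281.8   39. ]
 [ 519.5 -259.3   39. ]
 [ 533.2 -229.    39. ]] [ 556.45  -255.725   39.   ] -21.034322080163655 64.497771279324
eef_pos: [555.7, -251.9, 119.6]
contact_force: [0.0, -0.7, 0.7]
grip_width: 57.2
t 41.75 p [ 555.7 -251.9  119.6] xaxis yaw deg -110.4 tilt z [-0.    -0.001 -1.   ] F [ 0.  -0.7  0.7] w 57.2 q6 [-0.11  0.31 -0.24  0.   -1.03  1.32]
turn rad -0.007 q6-> 95.0
shift [  1.5   1.  129.6]
```

View pics/w14.png

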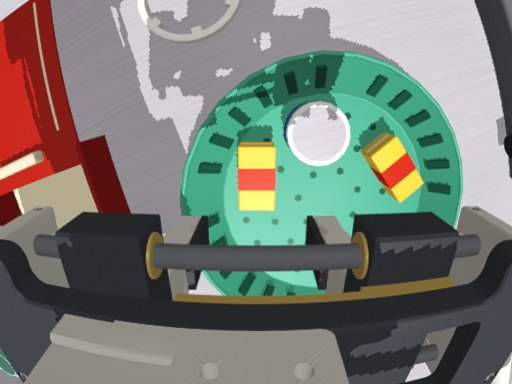

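```bash
python3 -m jog '[[[2,0,20],0],[[2,0,45],0],[[2,0,65],0],[[2,0,80],0],[[2,0,92],0],[[2,0,100],0],[[2,0,104],0],[[2,0,104],0]]' | egrep 'eef|force|grip'
python3 -m jog '[[[0,0,4],0],[[0,0,8],0],[[0,0,12],0],[[0,0,15],0],[[0,0,18],0],[[0,0,20],0],[[0,0,20],0],[[0,0,20],0]]' | egrep 'eef|force|grip'
python3 - <<'E'
from h import *
snap('side','s14',(220,190,340,280),6.5)
E
```

```text
eef_pos: [554.7, -253.9, 14.8]
contact_force: [0.4, 0.5, 0.2]
grip_width: 56.9
eef_pos: [554.8, -253.9, -5.0]
contact_force: [0.1, 0.2, -0.7]
grip_width: 56.7
```

View pics/s14.png

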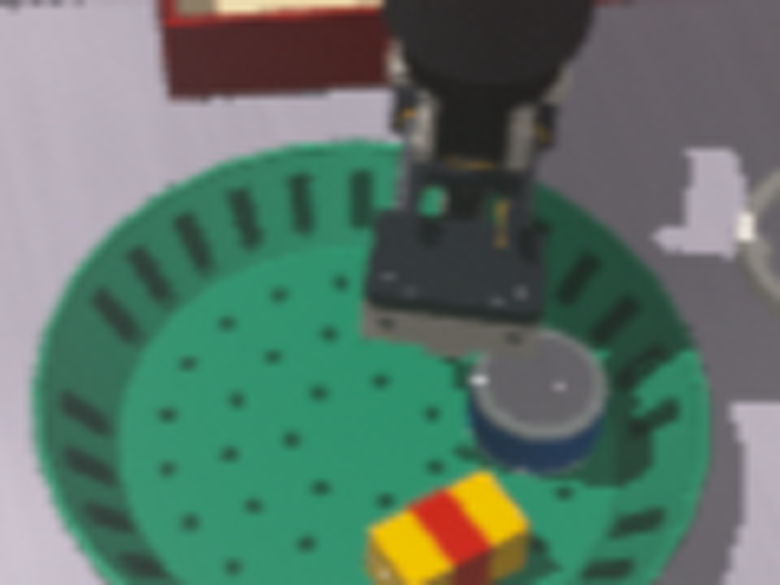

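```bash
python3 -m jog '[[[0,0,1],0],[[0,0,2],0],[[0,0,3],0],[[0,0,4],0],[[0,0,4.5],0],[[0,0,4.5],0],[[0,0,4.5],0],[[0,0,4.5],0]]' | egrep 'eef|force|grip'
python3 -m jog '[[[0,0,0],0],[[0,0,0],0],[[0,0,0],0],[[0,0,0],0],[[0,0,0],0],[[0,0,0],0],[[0,0,0],0],[[0,0,0],0]]' 0.25 30
```

```text
eef_pos: [554.8, -253.9, -9.5]
contact_force: [-0.6, -0.5, 0.3]
grip_width: 57.1
t: 45.05
eef_pos: [554.7, -253.8, -9.5]
orientation: [-0.571, 0.821, -0.0, 0.0]
contact_force: [-0.8, 0.7, 0.7]
grip_width: 35.8
```

```bash
python3 -m jog '[[[0,0,-3],0],[[0,0,-8],0],[[0,0,-20],0],[[0,0,-40],0],[[0,0,-60],0],[[0,0,-80],0],[[0,0,-95],0],[[0,0,-95],0]]' | egrep 'eef|force|grip'
python3 - <<'E'
from h import *
plan(555,37.4,86,-96)
E
```

```text
eef_pos: [556.5, -254.3, 89.0]
contact_force: [0.4, -0.4, -0.4]
grip_width: 35.7
t 45.85 p [ 556.5 -254.3   89. ] xaxis yaw deg -110.4 tilt z [-0.001 -0.005 -1.   ] F [ 0.4 -0.4 -0.4] w 35.7 q6 [-0.11  0.34 -0.27  0.   -0.96  1.32]
turn rad -0.251 q6-> 80.0
shift [-273.   102.9    2.7]
```

```bash
python3 -m jog '[[[-20,8,0],-0.02],[[-60,23,0],-0.06],[[-100,38,0],-0.1],[[-140,53,0],-0.14],[[-180,68,0],-0.18],[[-215,81,0],-0.22],[[-245,92,0],-0.25],[[-262,99,0],-0.25]]' | egrep 'eef|force|grip'
python3 -m jog '[[[-3,0,0],0],[[-6,1,0],0],[[-10,1,0],0],[[-10,1,0],0],[[-10,1,0],0],[[-10,1,0],0],[[-10,1,0],0],[[-10,1,0],0]]' | egrep 'eef|force|grip'
python3 - <<'E'
from h import *
plan(555,37.4,86,-96)
snap('wrist','w15')
snap('top','t15',(180,90,320,230),4.2)
E
```

```text
eef_pos: [552.9, 28.5, 85.5]
contact_force: [-0.1, -1.2, -0.3]
grip_width: 35.9
eef_pos: [553.2, 36.0, 85.5]
contact_force: [0.4, -0.2, -0.2]
grip_width: 35.8
t 47.45 p [553.2  36.   85.5] xaxis yaw deg -96.1 tilt z [ 0.  0. -1.] F [ 0.4 -0.2 -0.2] w 35.8 q6 [ 0.42  0.26 -0.4   0.   -0.92  1.05]
turn rad -0.001 q6-> 80.0
shift [-1.6 -1.6 -0.5]
```

View pics/w15.png

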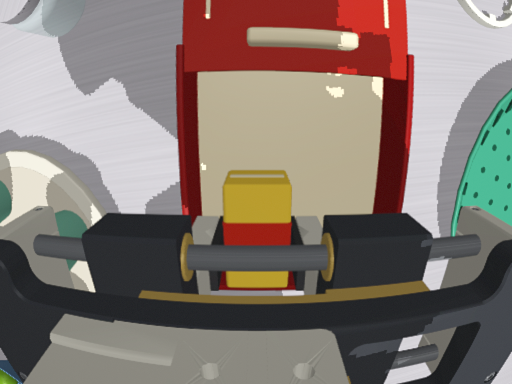

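View pics/t15.png

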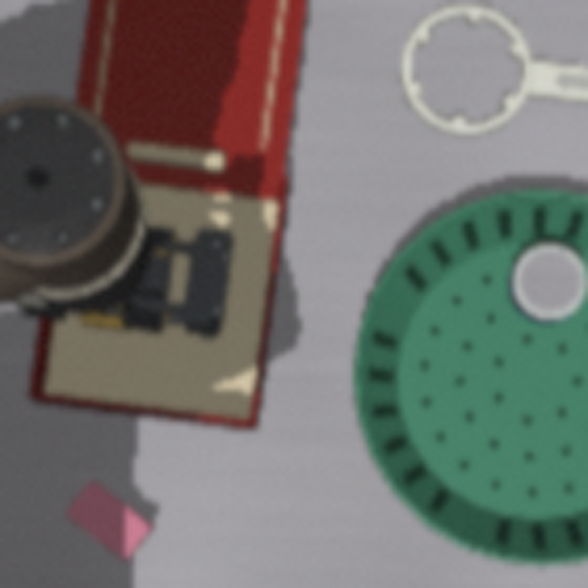

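```bash
python3 -m jog '[[[-1,-1,15],0],[[-1,-1,35],0],[[-1,-1,50],0],[[-1,-1,62],0],[[-1,-1,70],0],[[-1,-1,76],0],[[-1,-1,80],0],[[-1,-1,80],0]]' | egrep 'eef|force|grip'
python3 -m jog '[[[0,0,2],0],[[0,0,4],0],[[0,0,6],0],[[0,0,8],0],[[0,0,9],0],[[0,0,10],0],[[0,0,10],0],[[0,0,10],0]]' | egrep 'eef|force|grip'
python3 -m jog '[[[0,0,0.5],0],[[0,0,1],0],[[0,0,1.5],0],[[0,0,2],0],[[0,0,2.5],0],[[0,0,3],0],[[0,0,3.5],0],[[0,0,3.5],0]]' | egrep 'eef|force|grip'
```

```text
eef_pos: [554.3, 37.1, 5.3]
contact_force: [0.1, -0.4, -0.4]
grip_width: 36.0
eef_pos: [554.4, 37.2, -4.5]
contact_force: [0.3, 0.5, -0.7]
grip_width: 35.5
eef_pos: [554.3, 37.1, -8.1]
contact_force: [0.5, 0.2, -1.1]
grip_width: 35.8
```

```bash
python3 -m jog '[[[0,0,1],0],[[0,0,1],0],[[0,0,1],0],[[0,0,1],0],[[0,0,1],0],[[0,0,1],0],[[0,0,1],0],[[0,0,1],0]]' 0.58 | egrep 'eef|force|grip'
python3 -m jog '[[[0,0,-4],0],[[0,0,-12],0],[[0,0,-30],0],[[0,0,-55],0],[[0,0,-85],0],[[0,0,-115],0],[[0,0,-125],0],[[0,0,-125],0]]' | egrep 'eef|force|grip'
python3 - <<'E'
from h import *
plan(513.5,-393,116,-71)
snap('wrist','w16')
E
```

```text
eef_pos: [554.3, 37.2, -9.0]
contact_force: [-1.2, 0.4, -0.9]
grip_width: 50.6
eef_pos: [555.5, 37.6, 118.3]
contact_force: [-0.3, 0.3, -0.9]
grip_width: 51.2
t 51.55 p [555.5  37.6 118.3] xaxis yaw deg -96.1 tilt z [-0.002 -0.004 -1.   ] F [-0.3  0.3 -0.9] w 51.2 q6 [ 0.42  0.22 -0.36  0.   -0.99  1.05]
turn rad -0.437 q6-> 146.0
shift [432.6  -3.6   1.5]
```

View pics/w16.png

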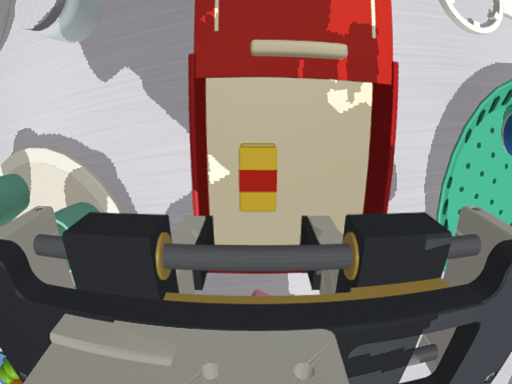

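Pack 1 lies flat in the box, with its centre at (258,178) in the wrist view. On to pack 2.

```bash
python3 -m jog '[[[25,0,0],-0.03],[[65,0,0],-0.08],[[105,0,0],-0.13],[[150,-1,0],-0.18],[[195,-1,0],-0.23],[[240,-2,0],-0.28],[[285,-3,0],-0.33],[[330,-3,0],-0.38]]' | egrep 'eef|force|grip'
python3 - <<'E'
from h import *
plan(513.5,-393,116,-71)
E
```

```text
eef_pos: [521.1, -292.8, 114.3]
contact_force: [0.7, 0.2, 0.7]
grip_width: 50.7
t 52.4 p [ 521.1 -292.8  114.3] xaxis yaw deg -74.2 tilt z [-0.001  0.002 -1.   ] F [0.7 0.2 0.7] w 50.7 q6 [-0.19  0.3  -0.27 -0.   -1.01  2.03]
turn rad -0.055 q6-> 146.0
shift [94.3 34.7 -1.8]
```

```bash
python3 -m jog '[[[30,11,0],-0.05],[[55,21,0],-0.05],[[75,28,0],-0.05],[[75,33,0],-0.05],[[75,33,0],-0.05],[[75,33,0],-0.05],[[75,33,0],-0.05],[[75,33,0],-0.05]]' | egrep 'eef|force|grip'
python3 - <<'E'
from h import *
plan(513.5,-393,116,-71)
snap('wrist','w17'); snap('top','t17',(180,90,360,230),4.2)
E
```

```text
eef_pos: [511.3, -371.7, 116.1]
contact_force: [-0.1, -0.3, 0.1]
grip_width: 50.9
t 53.2 p [ 511.3 -371.7  116.1] xaxis yaw deg -71.4 tilt z [ 0. -0. -1.] F [-0.1 -0.3  0.1] w 50.9 q6 [-0.32  0.35 -0.19 -0.   -1.04  2.22]
turn rad -0.006 q6-> 146.0
shift [20.9  4.7  0.1]
```

View pics/w17.png

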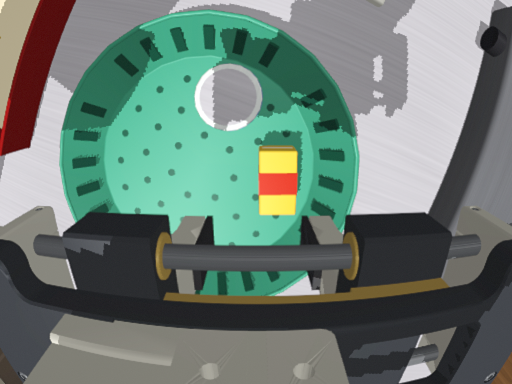

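Run:
```python
from h import *
C=np.array([px('wrist',u,v,39) for u,v in ((260,151),(297,151),(297,214),(260,214))]); d=(C[0]+C[1]-C[2]-C[3])/2
m=C.mean(0);print(m,np.degrees(np.arctan2(d[1],d[0])),np.linalg.norm(d))
plan(m[0]*.5+513.5*.5,m[1]*.5-393*.5,-9.5)
```

```text
[ 514.425 -392.925   39.   ] 19.80581835237221 62.12491448686278
t 53.3 p [ 511.3 -371.9  116.2] xaxis yaw deg -71.4 tilt z [ 0. -0. -1.] F [ 0.2 -0.2  0.3] w 50.7 q6 [-0.32  0.35 -0.19 -0.   -1.04  2.22]
shift [ 20.8   4.3 125.7]
```

```bash
python3 -m jog '[[[10,2,15],0],[[21,4,35],0],[[21,4,55],0],[[21,4,75],0],[[21,4,88],0],[[21,4,97],0],[[21,4,101],0],[[21,4,101],0]]' | egrep 'eef|force|grip'
python3 -m jog '[[[0,0,4],0],[[0,0,8],0],[[0,0,12],0],[[0,0,16],0],[[0,0,19],0],[[0,0,22],0],[[0,0,24],0],[[0,0,24],0]]' | egrep 'eef|force|grip'
python3 -m jog '[[[0,0,0],0],[[0,0,0],0],[[0,0,0],0],[[0,0,0],0],[[0,0,0],0],[[0,0,0],0],[[0,0,0],0],[[0,0,0],0]]' 0.25 30| egrep 'eef|force|grip'
```

```text
eef_pos: [513.9, -393.6, 14.7]
contact_force: [0.1, -0.3, 0.0]
grip_width: 50.7
eef_pos: [513.7, -393.6, -9.4]
contact_force: [0.0, 0.0, -0.9]
grip_width: 50.9
eef_pos: [514.0, -393.7, -8.8]
contact_force: [-0.3, 1.2, 2.9]
grip_width: 35.5
```

```bash
python3 -m jog '[[[0,0,-3],0],[[0,0,-8],0],[[0,0,-20],0],[[0,0,-40],0],[[0,0,-60],0],[[0,0,-80],0],[[0,0,-95],0],[[0,0,-95],0]]' | egrep 'eef|force|grip'
python3 - <<'E'
from h import *
plan(547,-38,86,-96)
E
```

```text
eef_pos: [515.6, -394.6, 89.6]
contact_force: [0.8, 0.0, -0.1]
grip_width: 35.7
t 56.5 p [ 515.6 -394.6   89.6] xaxis yaw deg -71.4 tilt z [ 0.004 -0.004 -1.   ] F [ 0.8  0.  -0.1] w 35.7 q6 [-0.35  0.39 -0.19  0.   -0.99  2.25]
turn rad 0.429 q6-> 88.0
shift [-327.9 -143.5    2.9]
```

```bash
python3 -m jog '[[[-20,-9,0],0.03],[[-60,-26,0],0.08],[[-100,-44,0],0.14],[[-140,-61,0],0.2],[[-180,-79,0],0.26],[[-220,-96,0],0.32],[[-260,-114,0],0.38],[[-295,-129,0],0.43]]' | egrep 'eef|force|grip'
python3 - <<'E'
from h import *
plan(547,-38,86,-96)
E
```

```text
eef_pos: [541.9, -70.9, 85.9]
contact_force: [1.2, 1.1, -0.0]
grip_width: 35.6
t 57.3 p [541.9 -70.9  85.9] xaxis yaw deg -96.2 tilt z [-0.  0. -1.] F [ 1.2  1.1 -0. ] w 35.6 q6 [ 0.23  0.24 -0.42 -0.   -0.91  1.23]
turn rad -0.003 q6-> 88.0
shift [-33.2  -1.5  -0.1]
```

```bash
python3 -m jog '[[[-8,0,0],0],[[-18,-1,0],0],[[-27,-1,0],0],[[-27,-1,0],0],[[-27,-1,0],0],[[-27,-1,0],0],[[-27,-1,0],0],[[-27,-1,0],0]]' | egrep 'eef|force|grip'
python3 - <<'E'
from h import *
plan(547,-38,86,-96)
snap('wrist','w18')
E
```

```text
eef_pos: [546.0, -46.6, 86.0]
contact_force: [0.8, 0.0, -0.8]
grip_width: 35.5
t 58.1 p [546.  -46.6  86. ] xaxis yaw deg -96.1 tilt z [ 0.  0. -1.] F [ 0.8  0.  -0.8] w 35.5 q6 [ 0.27  0.25 -0.41 -0.   -0.91  1.19]
turn rad -0.002 q6-> 88.0
shift [-8.7 -0.1 -0. ]
```

View pics/w18.png

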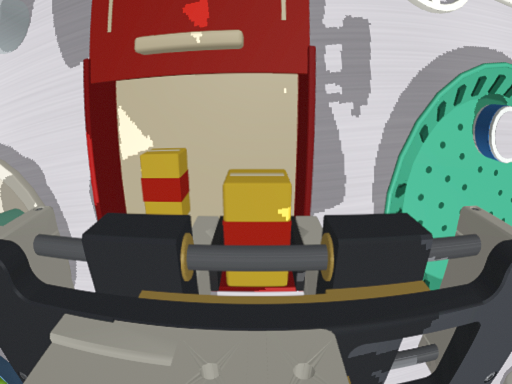

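```bash
python3 -m jog '[[[-8,0,10],0],[[-8,0,30],0],[[-8,0,47],0],[[-8,0,60],0],[[-8,0,70],0],[[-8,0,76],0],[[-8,0,80],0],[[-8,0,80],0]]' | egrep 'eef|force|grip'
python3 -m jog '[[[0,0,2],0],[[0,0,4],0],[[0,0,6],0],[[0,0,8],0],[[0,0,10],0],[[0,0,12],0],[[0,0,13.5],0],[[0,0,13.5],0]]' | egrep 'eef|force|grip'
```

```text
eef_pos: [546.8, -38.2, 5.7]
contact_force: [-0.4, -0.1, -0.8]
grip_width: 35.4
eef_pos: [546.7, -38.3, -7.8]
contact_force: [1.0, 1.1, -0.4]
grip_width: 35.6
```

```bash
python3 -m jog '[[[0,0,1],0],[[0,0,1],0],[[0,0,1],0],[[0,0,1],0],[[0,0,1],0],[[0,0,1],0],[[0,0,1],0],[[0,0,1],0]]' 0.55 | egrep 'eef|force|grip'
python3 -m jog '[[[0,0,-4],0],[[0,0,-12],0],[[0,0,-30],0],[[0,0,-55],0],[[0,0,-85],0],[[0,0,-115],0],[[0,0,-125],0],[[0,0,-125],0]]' | egrep 'eef|force|grip'
python3 - <<'E'
from h import *
plan(669,-12,86,174)
snap('wrist','w19'); snap('side','s19')
E
```

```text
eef_pos: [546.9, -38.2, -8.5]
contact_force: [-0.8, 0.1, 0.2]
grip_width: 48.3
eef_pos: [548.1, -37.9, 118.8]
contact_force: [0.2, -0.0, -0.3]
grip_width: 48.2
t 61.35 p [548.1 -37.9 118.8] xaxis yaw deg -96.1 tilt z [-0.001 -0.004 -1.   ] F [ 0.2 -0.  -0.3] w 48.2 q6 [ 0.29  0.21 -0.37  0.   -0.98  1.18]
turn rad 1.57 q6-> -5.0
shift [ -38.5 -117.3   33.3]
```

View pics/w19.png

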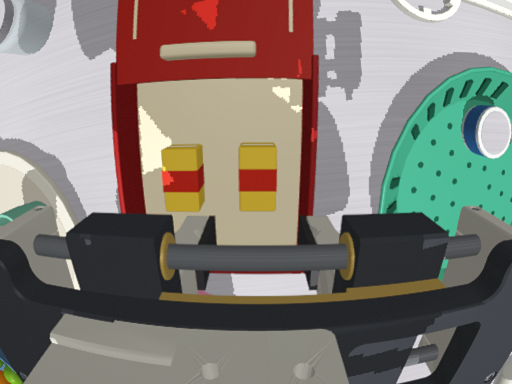

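View pics/s19.png

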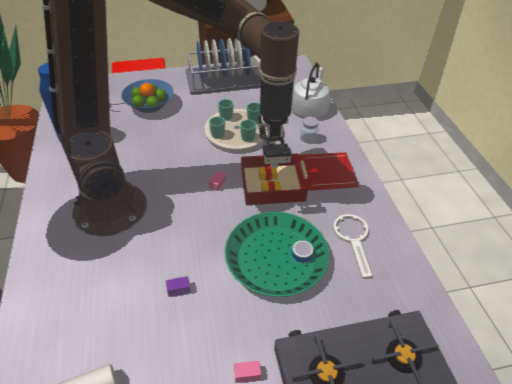

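Both packs are flat in the box and only the tin is left in the basket. Now the ridge.

```bash
python3 -m jog '[[[-5,-15,0],0.14],[[-10,-30,0],0.28],[[-15,-45,0],0.42],[[-20,-60,0],0.56],[[-25,-75,0],0.7],[[-30,-90,0],0.84],[[-34,-105,0],0.98],[[-38,-117,0],1.12]]' 0.5 | egrep 'eef|force|grip'
python3 - <<'E'
from h import *
plan(669,-12,86,174)
E
```

```text
eef_pos: [667.0, -12.8, 114.1]
contact_force: [-0.1, 0.4, -0.6]
grip_width: 43.6
t 62.25 p [667.  -12.8 114.1] xaxis yaw deg -160.6 tilt z [ 0.003  0.    -1.   ] F [-0.1  0.4 -0.6] w 43.6 q6 [ 0.27  0.4  -0.11 -0.   -1.07  0.07]
turn rad 0.444 q6-> -5.0
shift [-2.3  0.1 28.1]
```

```bash
python3 -m jog '[[[0,0,5],0.12],[[0,0,10],0.24],[[0,0,20],0.36],[[0,0,28],0.445],[[0,0,28],0.445],[[0,0,28],0.445],[[0,0,28],0.445],[[0,0,28],0.445]]' | egrep 'eef|force|grip'
python3 - <<'E'
from h import *
plan(669,-12,24,174)
snap('wrist','w20')
E
```

```text
eef_pos: [667.4, -12.7, 88.8]
contact_force: [-0.1, -0.2, 0.3]
grip_width: 43.6
t 63.05 p [667.4 -12.7  88.8] xaxis yaw deg 174.3 tilt z [-0.  0. -1.] F [-0.1 -0.2  0.3] w 43.6 q6 [ 0.27  0.42 -0.14  0.   -1.01 -0.37]
turn rad 0.006 q6-> -5.0
shift [-1.5  0.9 64.8]
```

View pics/w20.png

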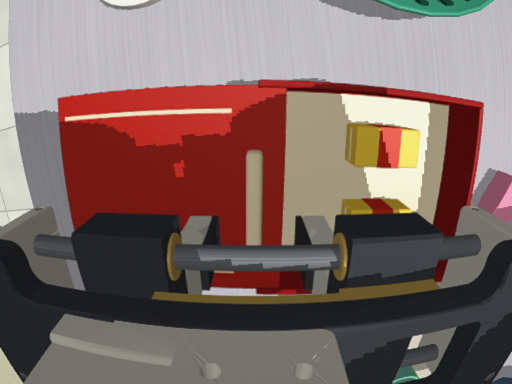

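```bash
python3 -m jog '[[[-1,0,10],0],[[-1,0,25],0],[[-1,0,38],0],[[-1,0,48],0],[[-1,0,56],0],[[-1,0,61],0],[[-1,0,65],0],[[-1,0,65],0]]' | egrep 'eef|force|grip'
python3 -m jog '[[[0,0,0],0],[[0,0,0],0],[[0,0,0],0],[[0,0,0],0],[[0,0,0],0],[[0,0,0],0],[[0,0,0],0],[[0,0,0],0]]' 0.02 25| egrep 'eef|force|grip'
python3 -m jog '[[[6,0,0],0],[[18,0,0],0],[[32,0,0],0],[[46,0,0],0],[[60,0,0],0],[[74,0,0],0],[[85,0,0],0],[[90,0,0],0]]'| egrep 'eef|force|grip'
```

```text
eef_pos: [668.1, -12.9, 23.0]
contact_force: [-0.5, 0.5, 0.5]
grip_width: 43.6
eef_pos: [668.6, -12.8, 23.8]
contact_force: [0.1, -0.3, 1.0]
grip_width: 11.8
eef_pos: [577.6, -2.9, 23.8]
contact_force: [1.8, 5.6, -0.2]
grip_width: 11.7
```

```bash
python3 -m jog '[[[8,0,0],0],[[20,0,0],0],[[34,0,0],0],[[48,0,0],0],[[60,0,0],0],[[70,0,0],0],[[76,0,0],0],[[79,0,0],0]]'| egrep 'eef|force|grip'
python3 -m jog '[[[1,0,0],0],[[2,0,0],0],[[3,0,0],0],[[4,0,0],0],[[5,0,0],0],[[5,0,0],0],[[5,0,0],0],[[5,0,0],0]]'| egrep 'eef|force|grip'
```

```text
eef_pos: [500.1, 5.6, 23.8]
contact_force: [1.9, 9.4, -1.9]
grip_width: 11.5
eef_pos: [495.6, 6.0, 23.7]
contact_force: [1.4, 9.7, 0.6]
grip_width: 11.6
```

```bash
for i in 1 2; do python3 -m jog '[[[0.7,0,0],0],[[1.4,0,0],0],[[2,0,0],0],[[2.5,0,0],0],[[3,0,0],0],[[3,0,0],0],[[3,0,0],0],[[3,0,0],0]]'| egrep 'eef|force|grip'; done
```

```text
eef_pos: [492.7, 6.4, 23.7]
contact_force: [3.0, 9.8, -0.1]
grip_width: 11.7
eef_pos: [491.0, 6.6, 23.8]
contact_force: [6.9, 5.6, -6.0]
grip_width: 11.6
```

```bash
python3 -m jog '[[[0.5,0,0],0],[[1,0,0],0],[[1.5,0,0],0],[[2,0,0],0],[[2,0,0],0],[[2,0,0],0],[[2,0,0],0],[[2,0,0],0]]'| egrep 'eef|force|grip'
python3 -m jog '[[[0,0,0],0],[[0,0,0],0],[[0,0,0],0],[[0,0,0],0],[[0,0,-3],0],[[0,0,-20],0],[[0,0,-40],0],[[0,0,-60],0]]' 0.6| egrep 'eef|force|grip'
python3 -m jog '[[[0,0,-30],0],[[0,0,-60],0],[[0,0,-60],0],[[0,0,-60],0],[[0,0,-60],0],[[0,0,-60],0],[[0,0,-60],0],[[0,0,-60],0]]' 1| egrep 'eef|force|grip'
python3 - <<'E'
from h import *
pose()
snap('wrist','w21'); snap('side','s21',(190,80,360,230),4.4)
E
```

```text
eef_pos: [491.1, 6.7, 23.8]
contact_force: [16.4, -0.1, -14.8]
grip_width: 11.6
eef_pos: [486.6, 5.0, 84.2]
contact_force: [0.2, -0.5, 0.1]
grip_width: 52.8
eef_pos: [486.9, 5.2, 142.9]
contact_force: [0.3, 1.0, -0.7]
grip_width: 87.5
t 71.1 p [486.9   5.2 142.9] xaxis yaw deg 174.3 tilt z [ 0.001 -0.001 -1.   ] F [ 0.3  1.  -0.7] w 87.5 q6 [ 0.42  0.09 -0.46 -0.   -1.02 -0.52]
```

View pics/w21.png

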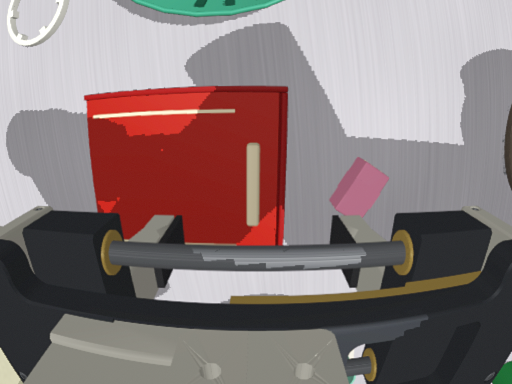

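View pics/s21.png

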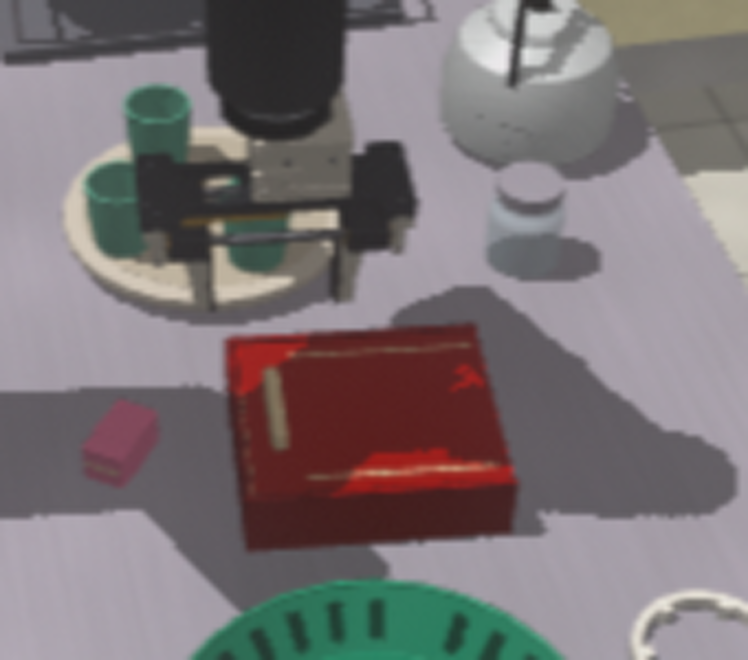

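The cover met a hard stop (16 N, no further motion) and looks flush. Now I'll check the cups.

```bash
python3 -m jog '[[[0,-40,-20],0],[[0,-80,-40],0],[[0,-120,-60],0],[[0,-160,-60],0],[[0,-180,-60],0],[[0,-180,-60],0],[[0,-180,-60],0],[[0,-180,-60],0]]'| egrep 'eef|force|grip'
python3 - <<'E'
from h import *
snap('top','t22'); crop('t22_raw','t22a',(80,80,260,220),4.2);crop('t22_raw','t22b',(180,80,360,220),4.2)
snap('side','s22',(190,80,360,230),4.4)
E
```

```text
eef_pos: [469.2, -173.3, 203.4]
contact_force: [0.5, 0.9, -1.1]
grip_width: 87.4
```

View pics/t22a.png

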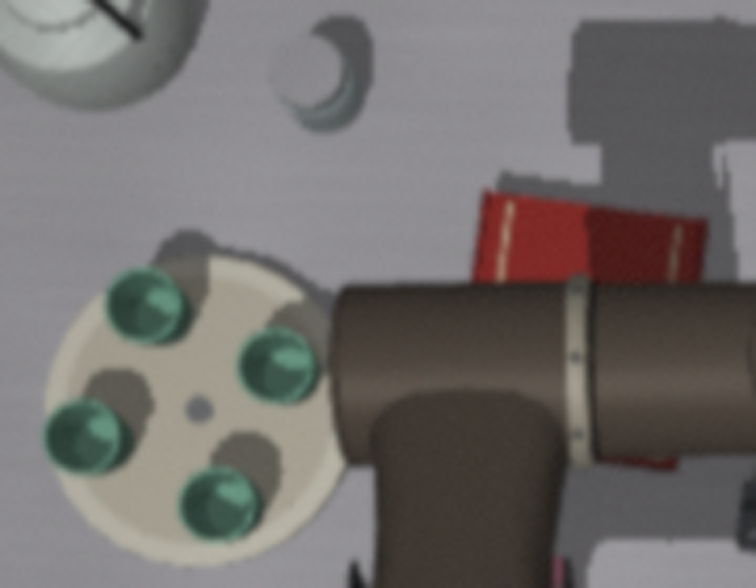

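View pics/s22.png

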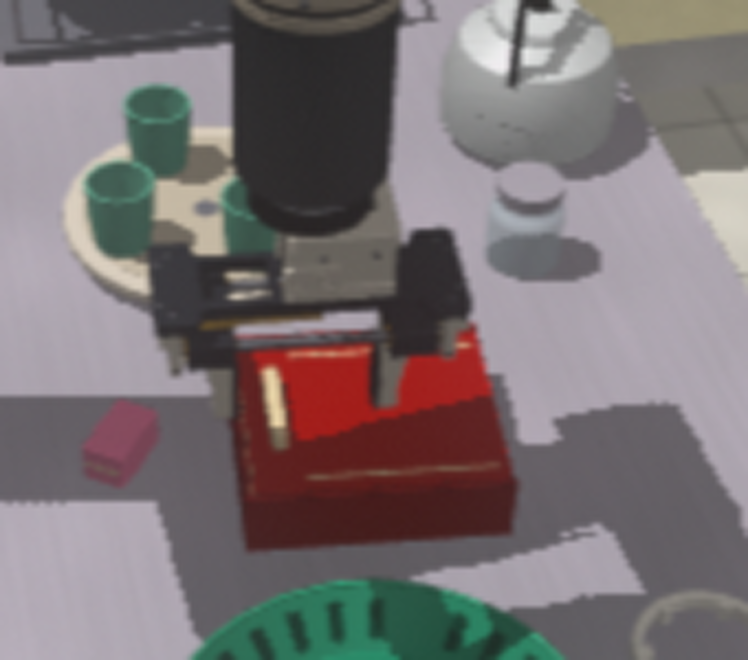

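Run:
```python
from h import *
B=lambda x,y,z:px('top',80+x/4.2,80+y/4.2,z)
p=B(86,436,93); c=B(200,408,27); q=px('side',190+158/4.4,80+102/4.4,93)
print(p,c,np.linalg.norm((p-c)[:2]), q, np.linalg.norm((q-c)[:2]))
P=lambda u,v,z:px('wrist',u,v,z)
env_s=env.state(); print(env_s['t'])
```

```text
[463.4 387.1  93. ] [493.5 315.   27. ] 78.13078778560987 [466.  389.4  93. ] 79.31966969169751
72.1
```

View pics/t22b.png

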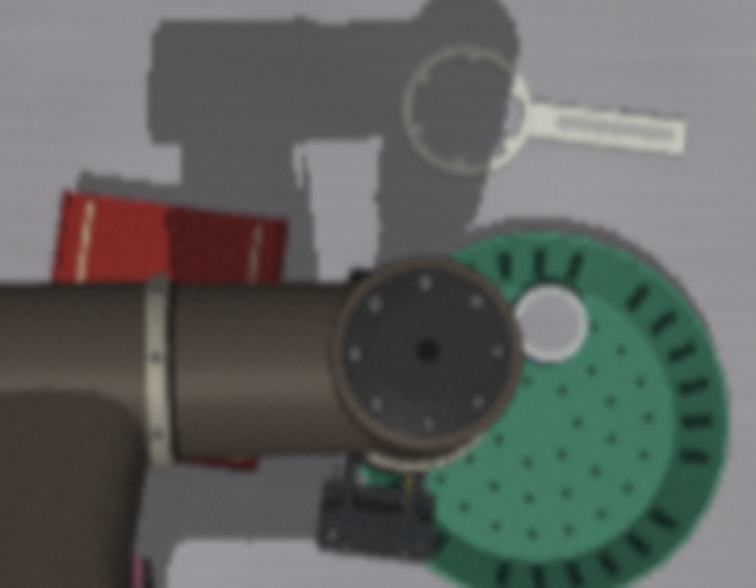

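The stray cup stands about 79 mm from the turntable axis. The cover travelled about 179 mm between its two stops, against 180 mm nominal. The tin is alone in the basket, and the jar and wrench haven't moved. I'm handing in.

```bash
python3 -c "
from station import env
print(env.sign_off())"
```

```text
the job is handed in; nothing more can be done
None
```

The job is done and handed in at about 72 s; sign-off gave no verdict.

**What I did:**
- I moved the stray cup from the cover to the free quarter of the turntable.
- I slid the cover back to its stop.
- I placed both packs (only two were there) flat in the box and slid the cover shut.

**Last checks:**
- **Cover:** it met a hard stop at 16 N and moved no further. Its total travel of about 179 mm matches the 180 mm nominal.
- **Packs:** both were seen lying flat inside the box just before the cover closed over them.
- **Cups:** the fourth cup stands about 79 mm from the turntable axis. The other three had not moved.
- **Tin, jar and wrench:** the tin is alone in the basket. The jar and wrench look unmoved in the pictures.
- **Robot:** the gripper is open and clear of everything.

**What went wrong or disagreed:**
- **Fingertip height:** the tips sit about 34 mm higher than the reported TCP. My first try at pinching the ridge closed in the air above it. I found the offset by touching down on the cover (up to 25 N) and corrected for it from then on.
- **First pack:** one pack was knocked about 25 mm before I picked it up, so I measured it again.

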